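Sort slide latches by bolt position and slide them up to their fences

ROBOT

A 6-joint arm with a two-finger parallel gripper is mounted at the origin on a cart in front of the work surface, level with it; the furniture and walls round the work are solid. World frame = base frame: x ahead of the robot, y to its left, z up, the work surface at z = 0. Lengths are in m, angles in rad, forces in N, time in s.
With the tool pointing down it reaches from about 0.35 to 0.775 m from the base axis. Payload 7.3 kg.
Tool frame: the origin (TCP) lies on the front face of the gripper's body, between the roots of the fingers; the fingertips stand 66 mm ahead of it and the grasp point (between the pads) lies 47 mm ahead of it; z points along the fingers, y is the direction in which the jaws open and shut (so a half turn about z gives the same grasp; the last joint's range is limited). The gripper opens to 92 mm and grips with 3 to 60 N. Pads are 19 mm wide; open, the fingers measure 130 mm over their backs; the gripper's body (75 mm by 190 mm) begins 47 mm behind the grasp point.
Start: joints at [-1.425, 0.342, 1.524, -0, 1.275, -0.146], TCP at [0.151, -0.503, 0.292] pointing down, gripper open.
Joint ranges: [-2.53, 2.53], [-0.77, 2.02], [0.04, 2.7], [-1, 4.14], [0.28, 2.66], [-3.11, 3.11]. Speed limits (rad/s): [2.57, 2.57, 3.14, 3.14, 3.14, 3.14].

INTERFACE

Orientations are given as [roll, pitch, yaw] about the fixed x, y, z axes, in that order (R = Rz(yaw) Ry(pitch) Rx(roll)).
In Python, from cell import observe, read_camera, hand_in, search_frame, tip_of gives the robot as it stands. The module is installed in compiled form; this text tells all that it offers.
- The arm moves only by the tool apply_moves, never from a script. Its argument "motion" is a list of rows, each an object with "offset": the shift along the tool's x, y, z in mm, a list of three; "rotation": the turn, a rotation vector about the tool's x, y, z in rad, a list of three. In form: [{"offset": [x, y, z], "rotation": [rx, ry, rz]}, ...]. A call has 1 to 12 rows; each row shifts and turns the pose as measured when the row begins, along the tool's axes as they then stand; what a row does not reach is not made up. A row lasts 1/12 s, in which the tool goes at most 41.7 mm and 7.16 degrees, less where a joint would pass 70% of its speed; a pose out of reach is approached as far as the arm can. A call with a gripper value outside its range is refused whole. "grip" is the closure, from 0 (fully open) to 1 (shut), set as the call begins (left out, the last holds). The fingers move at their own pace and stop on an object; "grip_force" is the grip in N (left out, the last holds). Time passes only in rows, so rows that do not move let the fingers close. It gives the time, the measured TCP pose, the force and the opening at its end, in the units of the state.
- observe(): the state, without advancing time (a new reading comes with each control period).
- read_camera(name): name is "side" or "top"; returns a dict with "img" (420x560x3 uint8, red, green, blue), "camera_matrix" (3x3 intrinsics, pixels), "D" ([k1, k2, p1, p2, k3] as OpenCV has them; the pictures are not rectified), "R" (3x3) and "t" (3): a world point X has camera coordinates R X + t. Camera axes: x right, y down, z forward; pixel columns grow to the right and rows downward; lengths in m; the calibration is good to about 2 mm. A picture is of the moment at which its call begins. There is no depth.
- hand_in(): hands the job in, once; it reports no verdict.
Trained networks look in a picture, given as the dict that the camera call returned (one of the last four; its "shot" number tells which), for a name from the list of things; names that differ only in an ending like _2 or _b are one class to them, and where a whole thing is asked for, a point or a joint stands for the part that bears it (a point fixed in the world has none). Each returns a list of dicts, best first, with "score" (0 to 1); they miss things now and then, are a little off and sometimes report something else, mostly with a low value. They report only what shows in the picture. A call takes as long as a camera call.
- search_frame(query, picture): "location" ([x, y, z] in m, in world coordinates, good to about 4 mm: the middle of the surface that is visible of it).
- tip_of(query, picture): "location" ([x, y, z] in m, in world coordinates, good to about 4 mm: a listed point, or the origin of a listed thing).
The state is a dict: "time": time; "qpos": joint angles; "qvel": joint speeds; "joint_efforts": joint torques, N m; "tool_pos": TCP position; "tool_rot": TCP orientation; "contact_force": force on the tool from outside, world axes, zero at the start; "torque": the same for the moment, N m; "opening": finger opening in m.
Only numpy, scipy, OpenCV 4.12 (cv2) and the standard library are available. Lean on these libraries where they do the work, as an engineer would, in place of code of your own. Each camera call takes 0.05 s, during which the arm holds its last target.

TASK

Sort the two slide latches lying on the sloping stand for welding: the one whose bolt is pulled out goes on the plate with the split fence, with its bolt sticking out through the gap, and the one whose bolt is pushed in goes on the plate with the unbroken fence. Lay each flat on its plate, stud up and bolt end towards the fence, and slide it in under the lip until its end face is square and flush against the fence, with the whole block on the plate. Do not shift the bolts, and leave the loose parts standing round about where they are.

Things in the scene. Friction and masses are not known exactly. Their poses are not given: they have to be found in the camera images.
- latch_a_centre (a point): Middle (13 mm above the underside) of a loose steel slide latch, 0.38 kg: block 36 (x) x 120 (y) x 26 mm (z, top up). A thumb stud on top, its head 13 mm wide and 39 mm above the underside, rides with the bolt along the middle line. It starts across the stand's slope, +y (bolt) end to the robot's left, long -x side on two stop pins. Both latches are alike but for the bolt's position.
- latch_b_centre (a point): Middle (13 mm above the underside) of a loose steel slide latch, 0.38 kg: block 36 (x) x 120 (y) x 26 mm (z, top up). A thumb stud on top, its head 13 mm wide and 39 mm above the underside, rides with the bolt along the middle line. It starts across the stand's slope, +y (bolt) end to the robot's left, long -x side on two stop pins. Both latches are alike but for the bolt's position.
- latch_a_front (a point): Lower edge, middle, of the +y end face of latch_a, where its 16 mm round bolt comes out (bolt axis 13 mm above this point): 60 mm along y from the block's middle, on its underside; axes as the latch.
- latch_b_front (a point): Lower edge, middle, of the +y end face of latch_b, where its 16 mm round bolt comes out (bolt axis 13 mm above this point): 60 mm along y from the block's middle, on its underside; axes as the latch.
- latch_a_bolt (a joint): How far the bolt of this latch is slid out, m: at 0 its tip is 6 mm inside the end face, at 0.046 (end) it sticks out 40 mm. Starts either pushed in (0 to 0.005) or pulled out (0.036 to 0.044). It stays where it is; about 4 N shifts it.
- latch_b_bolt (a joint): How far the bolt of this latch is slid out, m: at 0 its tip is 6 mm inside the end face, at 0.046 (end) it sticks out 40 mm. Starts either pushed in (0 to 0.005) or pulled out (0.036 to 0.044). It stays where it is; about 4 N shifts it.
- split_plate_fence (a point): Foot of the split fence at the +y end of a fixed steel plate: mid inner face, on the plate's top. x along the fence, y out through it, z up. Plate 110 (x) x 180 mm (y), 8 mm thick on the table, from y = -165 to +15 mm here. A lip juts 20 mm from the fence over the plate, 40 mm (underside) to 46 mm above it. A 36 mm gap, open at the top, splits this fence and lip in the middle.
- plain_plate_fence (a point): Foot of the unbroken fence at the +y end of a fixed steel plate: mid inner face, on the plate's top. x along the fence, y out through it, z up. Plate 110 (x) x 180 mm (y), 8 mm thick on the table, from y = -165 to +15 mm here. A lip juts 20 mm from the fence over the plate, 40 mm (underside) to 46 mm above it. 
- stand: Fixed steel stand, slope 400 mm wide (y) by 150 mm, rising away from the robot (x) at 28 degrees; origin on the table under the slope's middle, where the surface is 62 mm up. Each latch lies half-way up the slope on two stop pins (10 mm thick, 16 mm high, 92 mm apart).
- spindle_cap: Bystander: brown flanged cap, 64 mm wide, 55 mm high, origin under its centre.
- forged_arm: Bystander: brown forged link arm lying flat, 34 x 121 x 38 mm, origin under its centre.
- tape: Bystander: tape measure on its side, 70 x 82 x 39 mm, origin under its centre.

How it is judged:
By the outcome, as a careful person would: the job done as asked, in the order asked, and still so for the second after the job is handed in, with the robot touching nothing.
It also fails if it takes over 58 s, if anything falls off the work surface, if the arm or the gripper's body presses on something with over 40 N, if the wrist force passes 120 N, or if a joint passes its speed limit or range.

## Working session

There is one attempt and no reset: what is moved stays moved. The work goes in short steps, Python scripts to look and compute and a tool call to move; the robot and the scene stay as the last step left them, time stands still between calls to the robot, and variables do not carry over. Pictures are saved under pics/ and viewed, and the job is handed in when it is done.

Besides the shell and the picture viewer there is one more tool, called after ">>>" as a command line: name --argument value ..., lists and objects as JSON in quotes. apply_moves: Moves the arm, as the interface text tells. Its arguments: {"type":"object","properties":{"motion":{"type":"array"},"grip":{"type":"number"},"grip_force":{"type":"number"}},"required":["motion"]}

```bash
mkdir -p pics; ls; cat > h.py <<'E'
import numpy as np,cv2
from cell import *
E
python3 - <<'E'
from h import *
s=observe();print({k:np.round(v,4).tolist() for k,v in s.items()})
for n in ["side","top"]:
    c=read_camera(n)
    cv2.imwrite(f"pics/{n}0.png",c["img"][:,:,::-1])
    print(n,np.round(c["camera_matrix"],1).tolist(),np.round(c["D"],3).tolist(),np.round(c["R"],4).tolist(),np.round(c["t"],4).tolist())
    for q in ["latch_a_centre","latch_a_front","split_plate_fence","plain_plate_fence","stand","spindle_cap","forged_arm","tape"]:
        print(q,[(round(d["score"],2),np.round(d["location"],4).tolist()) for d in tip_of(q,c)][:4])
E
```

```text
pics
{'time': 0.0, 'qpos': [-1.425, 0.3427, 1.525, 0.0, 1.2754, -0.146], 'qvel': [0.0007, 0.0007, -0.0002, 0.0001, -0.0009, -0.0019], 'joint_efforts': [-0.0015, -43.1252, -24.422, 0.0717, 0.0562, -0.0001], 'tool_pos': [0.151, -0.5025, 0.2915], 'tool_rot': [-3.14, -0.0002, 0.2918], 'contact_force': [-0.5385, 0.0938, -0.5648], 'torque': [0.0589, -0.0377, -0.0619], 'opening': 0.0922}
side [[458.0, 0.0, 274.8], [0.0, 458.0, 210.7], [0.0, 0.0, 1.0]] [-0.123, 0.0, 0.0, 0.0, 0.0] [[-0.9116, -0.4111, 0.0047], [-0.241, 0.5251, -0.8162], [0.3331, -0.7452, -0.5777]] [0.5431, 0.1455, 0.8967]
latch_a_centre [(0.82, [0.6566, -0.1229, 0.0741])]
latch_a_front [(0.64, [0.6625, -0.064, 0.0584])]
split_plate_fence [(0.68, [0.4337, -0.0459, 0.0078]), (0.62, [0.6606, 0.1285, 0.0608])]
plain_plate_fence [(0.86, [0.4139, 0.3207, 0.0105])]
stand [(0.8, [0.661, -0.0183, 0.0009])]
spindle_cap [(0.94, [0.397, 0.0579, -0.0022])]
forged_arm [(0.63, [0.5437, -0.2708, -0.002])]
tape [(0.57, [0.5489, 0.3914, -0.0001])]
top [[475.8, 0.0, 279.4], [0.0, 475.8, 205.4], [0.0, 0.0, 1.0]] [-0.032, 0.0, 0.0, 0.0, 0.0] [[0.0149, -0.9999, -0.0087], [-0.9858, -0.0133, -0.1675], [0.1674, 0.0111, -0.9858]] [0.0695, 0.5356, 1.2746]
latch_a_centre [(0.79, [0.654, -0.1248, 0.0724])]
latch_a_front [(0.86, [0.661, -0.0656, 0.0607])]
split_plate_fence [(0.64, [0.4349, -0.0482, 0.0074])]
plain_plate_fence [(0.65, [0.4196, 0.3221, 0.0076])]
stand [(0.92, [0.6558, -0.0131, -0.0004])]
spindle_cap [(0.72, [0.4038, 0.0562, 0.0016]), (0.19, [0.663, -0.0629, 0.0621])]
forged_arm [(0.57, [0.5418, -0.2731, 0.0035])]
tape [(0.7, [0.5502, 0.3921, -0.0028])]
```

View pics/side0.png

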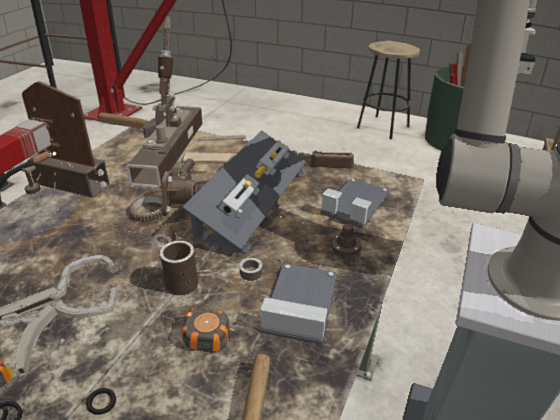

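View pics/top0.png

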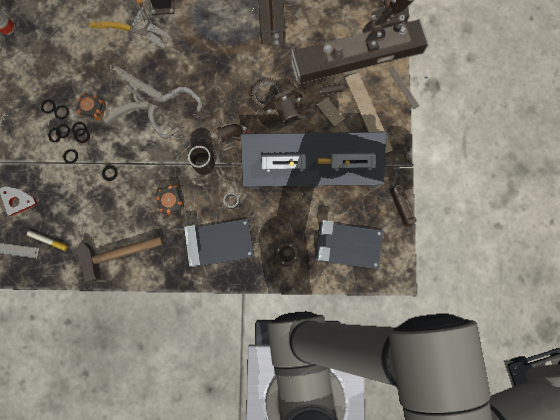

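```bash
python3 - <<'E'
import cv2,numpy as np
a=cv2.imread("pics/top0.png");b=cv2.imread("pics/side0.png")
x=cv2.resize(a[120:280,170:430],(780,480),interpolation=cv2.INTER_CUBIC)
cv2.imwrite("pics/topz.png",x)
x=cv2.resize(b[125:345,180:400],(600,600),interpolation=cv2.INTER_CUBIC)
cv2.imwrite("pics/sidez.png",x)
E
```

```text
(no output)
```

View pics/topz.png

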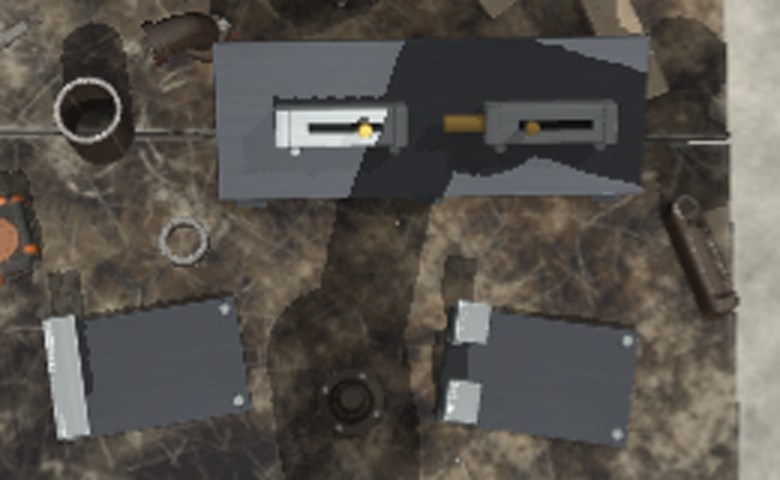

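View pics/sidez.png

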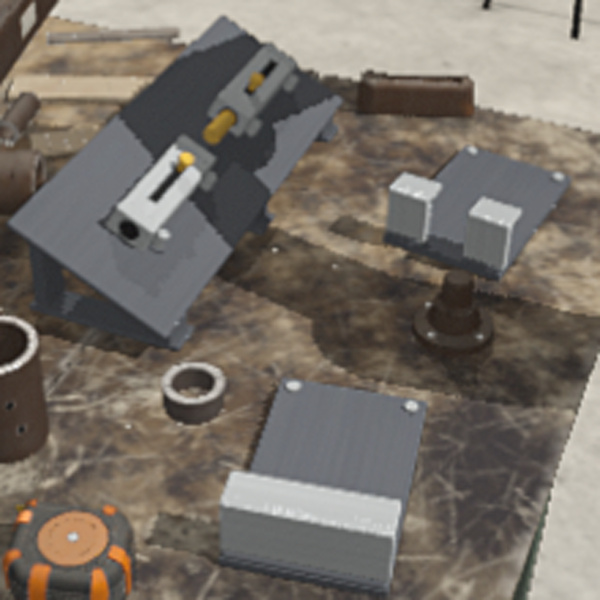

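```bash
cat >> h.py <<'E'
from scipy.optimize import least_squares
from scipy.ndimage import map_coordinates, gaussian_filter
def proj(c,P):
    P=np.asarray(P,float).reshape(-1,3)
    return cv2.projectPoints(P,cv2.Rodrigues(c["R"])[0],c["t"],c["camera_matrix"],c["D"])[0].reshape(-1,2)
def Rz(a): return np.array([[np.cos(a),-np.sin(a),0],[np.sin(a),np.cos(a),0],[0,0,1.]])
def pts(segs,n=40):
    P=[];D=[]
    for a,b in segs:
        a=np.array(a);b=np.array(b)
        for s in np.linspace(.03,.97,n): P.append(a+s*(b-a));D.append((b-a)/np.linalg.norm(b-a))
    return np.array(P),np.array(D)
def fit(cams,segs,world,p0,w=5,it=15):
    """world(p,X)->world pts ; edge ICP"""
    P,D=pts(segs);p=np.array(p0,float)
    G=[gaussian_filter(c["img"].astype(float),(0.8,0.8,0)) for c in cams]
    for k in range(it):
        W=max(w*(0.8**k),2)
        obs=[]
        for c,g in zip(cams,G):
            u=proj(c,world(p,P));v=proj(c,world(p,P+1e-3*D))
            t=v-u;t/=np.linalg.norm(t,axis=1)[:,None];n=np.c_[-t[:,1],t[:,0]]
            s=np.arange(-W-.5,W+.51,.25)
            X=u[:,None,:]+s[None,:,None]*n[:,None,:]
            val=np.stack([map_coordinates(g[:,:,ch],[X[...,1],X[...,0]],order=1) for ch in range(3)],-1)
            gr=np.abs(val[:,4:]-val[:,:-4]).sum(-1)   # ~1px derivative
            sc=s[2:-2];gr=gr*np.exp(-(sc/W)**2)
            j=gr.argmax(1)
            obs.append((n,u+n*sc[j][:,None],np.sqrt(gr.max(1))/8))
        def res(q):
            r=[]
            for c,(n,o,wt) in zip(cams,obs):
                r.append(((proj(c,world(q,P))-o)*n).sum(1)*np.minimum(wt,1))
            return np.concatenate(r)
        S=least_squares(res,p,loss="soft_l1",f_scale=.5)
        p=S.x
    return p,np.sqrt(np.mean(np.minimum(np.abs(S.fun),2)**2))
def draw(c,im,segs,world,p,col,z,x0,y0):
    for a,b in segs:
        u=(proj(c,world(p,[a,b]))-[x0,y0]+.5)*z-.5
        cv2.line(im,*[tuple(int(v) for v in np.round(q)) for q in u],col,1)
plw=lambda p,X: np.asarray(X)@Rz(p[2]).T+[p[0],p[1],0.008]
X=.055
plsegs=[((-X,-.165,0),(X,-.165,0)),((X,-.165,0),(X,-.03,0)),((-X,-.165,0),(-X,-.03,0))]
fsegs=[((-X,-.02,.046),(X,-.02,.046)),((-X,.015,.046),(X,.015,.046))]
fsplit=[((-X,-.02,.046),(-.018,-.02,.046)),((X,-.02,.046),(.018,-.02,.046))]
th=np.radians(28)
# latch: p=(x,y,z of centre, yaw)
Rs=np.array([[np.cos(th),0,-np.sin(th)],[0,1,0],[np.sin(th),0,np.cos(th)]])
law=lambda p,X: np.asarray(X)@(Rz(p[3])@Rs).T+np.array(p[:3])
h=.013
lsegs=[((-.018,-.06,h),(.018,-.06,h)),((.018,-.06,h),(.018,.06,h)),((.018,.06,h),(-.018,.06,h)),((-.018,.06,h),(-.018,-.06,h))]
E
cat > m1.py <<'E'
from h import *
T=read_camera("top");S=read_camera("side")
Z=4;crops={"T":(T,160,110,300,180),"S":(S,180,125,220,225)}
ims={k:cv2.resize(v[0]["img"][v[2]:v[2]+v[4],v[1]:v[1]+v[3],::-1],None,fx=[2.6,2.6][k=="S"],fy=2.6,interpolation=cv2.INTER_CUBIC) for k,v in crops.items()}
def D(segs,w,p,col):
    for k,v in crops.items(): draw(v[0],ims[k],segs,w,p,col,2.6,v[1],v[2])
for nm,p0,fs in [("split",(.434,-.047,-.15),fsplit),("plain",(.417,.321,.15),fsegs)]:
    for cams,l in [([T],"T"),([S],"S"),([T,S],"TS")]:
        p,e=fit(cams,plsegs+fs,plw,p0);print(nm,l,np.round(p,4),round(e,2))
    D(plsegs+fs,plw,p,(0,0,255))
for nm,p0 in [("out",(.655,-.124,.074,0)),("in",(.655,.056,.074,0))]:
    for cams,l in [([T,S],"TS")]:
        p,e=fit(cams,lsegs,law,p0,w=3);print(nm,l,np.round(p,4),round(e,2))
    D(lsegs,law,p,(0,255,0))
cv2.imwrite("pics/fT.png",ims["T"]);cv2.imwrite("pics/fS.png",ims["S"])
E
python3 m1.py
python3 - <<'E'
from h import *
for n in ["side","top"]:
    c=read_camera(n)
    for q in ["latch_a_centre","latch_a_front","split_plate_fence"]:
        print(q,[(round(d["score"],2),np.round(d["location"],4).tolist()) for d in tip_of(q,c)+search_frame(q,c)][:6])
E
```

```text
split T [ 0.4389 -0.0442 -0.1213] 0.33
split S [ 0.436  -0.0447 -0.1137] 0.28
split TS [ 0.4381 -0.0444 -0.1201] 0.32
plain T [0.4192 0.3178 0.1809] 0.61
plain S [0.4208 0.3189 0.1596] 0.54
plain TS [0.4203 0.3185 0.1659] 0.58
out TS [ 0.6603 -0.1243  0.0715  0.0314] 0.3
in TS [0.6537 0.0673 0.0717 0.028 ] 0.25
latch_a_centre [(0.74, [0.6577, -0.1181, 0.0761]), (0.74, [0.6471, -0.0965, 0.083])]
latch_a_front [(0.88, [0.6626, -0.0623, 0.0612]), (0.88, [0.6487, -0.1008, 0.0799])]
split_plate_fence [(0.8, [0.4293, -0.0693, 0.0094])]
latch_a_centre [(0.81, [0.6536, -0.1232, 0.074]), (0.97, [0.6515, -0.1177, 0.0839])]
latch_a_front [(0.65, [0.662, -0.0619, 0.0595]), (0.8, [0.6542, -0.1152, 0.0831]), (0.59, [0.4297, 0.2494, 0.0093])]
split_plate_fence [(0.92, [0.4394, -0.0452, 0.0088]), (0.87, [0.4294, -0.123, 0.0086])]
```

View pics/fT.png

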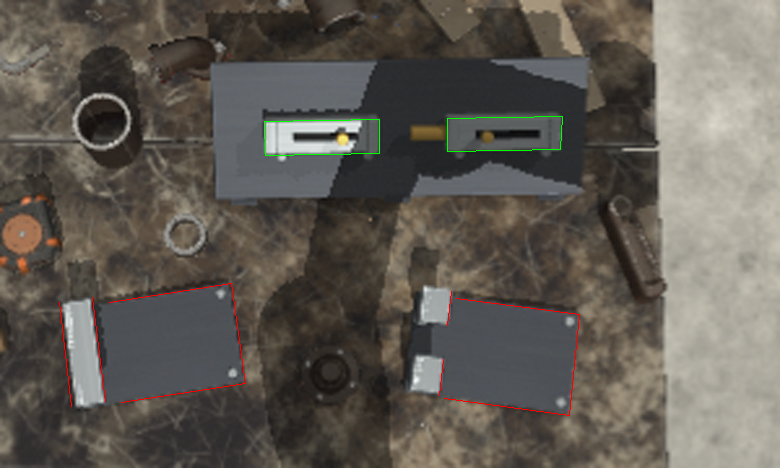

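View pics/fS.png

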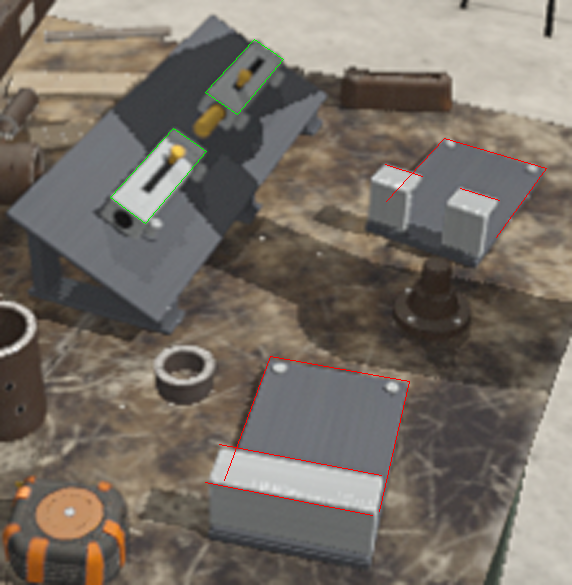

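```bash
cat >> h.py <<'E'
from scipy.spatial.transform import Rotation as Ro
def cur():
    s=observe();return np.array(s["tool_pos"]),Ro.from_euler("xyz",s["tool_rot"]),s
def Rtilt(yaw,t=th):
    c,s=np.cos(t),np.sin(t)
    return Ro.from_matrix(Rz(yaw)@np.array([[0,c,s],[1,0,0],[0,s,-c]]))
def plan(p1,R1,N,p0=None,R0=None):
    if p0 is None: p0,R0,_=cur()
    w=(R0.inv()*R1).as_rotvec()/N
    A=sum((R0*Ro.from_rotvec(w*i)).as_matrix() for i in range(N))
    v=np.linalg.solve(A,np.array(p1)-p0)
    vv=np.round(v*1000,1);ww=np.round(w,4)
    p=p0.copy();R=R0;path=[]
    for i in range(N):
        p=p+R.apply(vv/1000);R=R*Ro.from_rotvec(ww);path.append(np.round(p,3).tolist())
    print("N",N,"offset",vv.tolist(),"rot",ww.tolist(),"|v|",round(np.linalg.norm(vv),1),"deg",round(np.degrees(np.linalg.norm(ww)),2))
    print("path",path[::max(1,N//4)],path[-1])
    return p,R
def st():
    p,R,s=cur();print("t",round(s["time"],2),"tcp",np.round(p,4),"rot",np.round(s["tool_rot"],4),"F",np.round(s["contact_force"],1),"open",round(s["opening"],4))
E
python3 - <<'E'
from h import *
R1=Rtilt(.03); c=np.array([.659,-.1243,.0725]); n=-R1.as_matrix()[:,2]
pre=c+n*.157; g=c+n*.057
print(pre,g,R1.as_euler("xyz"))
p0,R0,_=cur()
p,R=plan(pre,R1,18)
plan(g,R1,4,p,R)
E
```

```text
[ 0.58532613 -0.12651088  0.21112277] [ 0.63225216 -0.12510268  0.12282801] [ 2.65290046e+00 -2.22044605e-16  1.60079633e+00]
N 18 offset [33.0, 5.1, 7.8] rot [-0.0231, 0.0178, -0.0712] |v| 34.3 deg 4.41
path [[0.184, -0.498, 0.284], [0.312, -0.458, 0.26], [0.426, -0.384, 0.242], [0.516, -0.282, 0.229], [0.576, -0.159, 0.215]] [0.585, -0.127, 0.211]
N 4 offset [0.0, 0.1, 25.0] rot [0.0, -0.0002, 0.0] |v| 25.0 deg 0.01
path [[0.597, -0.126, 0.189], [0.609, -0.126, 0.167], [0.62, -0.126, 0.145], [0.632, -0.125, 0.123]] [0.632, -0.125, 0.123]
```

>>> apply_moves --motion '[{"offset": [33, 5.1, 7.8], "rotation": [-0.0231, 0.0178, -0.0712]}, {"offset": [33, 5.1, 7.8], "rotation": [-0.0231, 0.0178, -0.0712]}, {"offset": [33, 5.1, 7.8], "rotation": [-0.0231, 0.0178, -0.0712]}, {"offset": [33, 5.1, 7.8], "rotation": [-0.0231, 0.0178, -0.0712]}, {"offset": [33, 5.1, 7.8], "rotation": [-0.0231, 0.0178, -0.0712]}, {"offset": [33, 5.1, 7.8], "rotation": [-0.0231, 0.0178, -0.0712]}, {"offset": [33, 5.1, 7.8], "rotation": [-0.0231, 0.0178, -0.0712]}, {"offset": [33, 5.1, 7.8], "rotation": [-0.0231, 0.0178, -0.0712]}, {"offset": [33, 5.1, 7.8], "rotation": [-0.0231, 0.0178, -0.0712]}, {"offset": [33, 5.1, 7.8], "rotation": [-0.0231, 0.0178, -0.0712]}, {"offset": [33, 5.1, 7.8], "rotation": [-0.0231, 0.0178, -0.0712]}, {"offset": [33, 5.1, 7.8], "rotation": [-0.0231, 0.0178, -0.0712]}]' --grip 0 --grip_force 25

```text
time: 2.7
tool_pos: [0.5053, -0.3045, 0.2303]
tool_rot: [2.792, -0.064, 1.196]
contact_force: [-0.4, -0.8, -1.2]
opening: 0.0912
```

```bash
cat > g1.py <<'E'
from h import *
import sys
st()
R1=Rtilt(.03); c=np.array([.659,-.1243,.0725]); n=-R1.as_matrix()[:,2]
pre=c+n*.157; g=c+n*.057
N=int(sys.argv[1])
p,R=plan(pre,R1,N)
plan(g,R1,5,p,R);plan(g,R1,4)
E
python3 g1.py 8
```

```text
t 2.7 tcp [ 0.5053 -0.3045  0.2303] rot [ 2.7918 -0.0638  1.1956] F [-0.4 -0.8 -1.2] open 0.0912
N 8 offset [23.8, 3.7, 5.3] rot [-0.0155, 0.0134, -0.0495] |v| 24.7 deg 3.07
path [[0.519, -0.284, 0.228], [0.543, -0.241, 0.224], [0.564, -0.197, 0.219], [0.579, -0.15, 0.214]] [0.586, -0.127, 0.211]
N 5 offset [0.0, -0.0, 20.0] rot [-0.0, 0.0001, 0.0] |v| 20.0 deg 0.01
path [[0.595, -0.126, 0.193], [0.604, -0.126, 0.176], [0.614, -0.126, 0.158], [0.623, -0.125, 0.14], [0.632, -0.125, 0.123]] [0.632, -0.125, 0.123]
N 4 offset [49.7, 8.0, 35.1] rot [-0.031, 0.0269, -0.099] |v| 61.4 deg 6.14
path [[0.542, -0.264, 0.203], [0.576, -0.22, 0.176], [0.606, -0.174, 0.15], [0.632, -0.125, 0.123]] [0.632, -0.125, 0.123]
```

>>> apply_moves --motion '[{"offset": [23.8, 3.7, 5.3], "rotation": [-0.0155, 0.0134, -0.0495]}, {"offset": [23.8, 3.7, 5.3], "rotation": [-0.0155, 0.0134, -0.0495]}, {"offset": [23.8, 3.7, 5.3], "rotation": [-0.0155, 0.0134, -0.0495]}, {"offset": [23.8, 3.7, 5.3], "rotation": [-0.0155, 0.0134, -0.0495]}, {"offset": [23.8, 3.7, 5.3], "rotation": [-0.0155, 0.0134, -0.0495]}, {"offset": [23.8, 3.7, 5.3], "rotation": [-0.0155, 0.0134, -0.0495]}, {"offset": [23.8, 3.7, 5.3], "rotation": [-0.0155, 0.0134, -0.0495]}, {"offset": [23.8, 3.7, 5.3], "rotation": [-0.0155, 0.0134, -0.0495]}, {"offset": [0, 0, 0], "rotation": [0, 0, 0]}]'

```text
time: 3.45
tool_pos: [0.5891, -0.111, 0.2091]
tool_rot: [2.647, 0.005, 1.632]
contact_force: [-0.4, 0.5, -1.0]
opening: 0.092
```

```bash
python3 g1.py 2; python3 - <<'E'
from h import *
T=read_camera("top");S=read_camera("side")
im=[cv2.resize(T["img"][100:220,220:420,::-1],(600,360),interpolation=2),]
cv2.imwrite("pics/pre_t.png",im[0])
cv2.imwrite("pics/pre_s.png",cv2.resize(S["img"][100:260,160:360,::-1],(750,600),interpolation=2))
E
```

```text
t 3.45 tcp [ 0.5891 -0.111   0.2091] rot [2.6467 0.0045 1.6317] F [-0.4  0.5 -1. ] open 0.092
N 2 offset [-7.7, -1.5, -1.9] rot [0.0031, -0.0053, 0.0147] |v| 8.1 deg 0.91
path [[0.587, -0.119, 0.21], [0.585, -0.127, 0.211]] [0.585, -0.127, 0.211]
N 5 offset [0.0, -0.0, 20.0] rot [0.0, 0.0, -0.0] |v| 20.0 deg 0.0
path [[0.595, -0.126, 0.193], [0.604, -0.126, 0.176], [0.614, -0.126, 0.158], [0.623, -0.125, 0.14], [0.632, -0.125, 0.123]] [0.632, -0.125, 0.123]
N 4 offset [-4.0, -0.9, 24.0] rot [0.0016, -0.0026, 0.0073] |v| 24.3 deg 0.45
path [[0.6, -0.114, 0.188], [0.611, -0.118, 0.166], [0.621, -0.121, 0.144], [0.632, -0.125, 0.123]] [0.632, -0.125, 0.123]
```

View pics/pre_s.png

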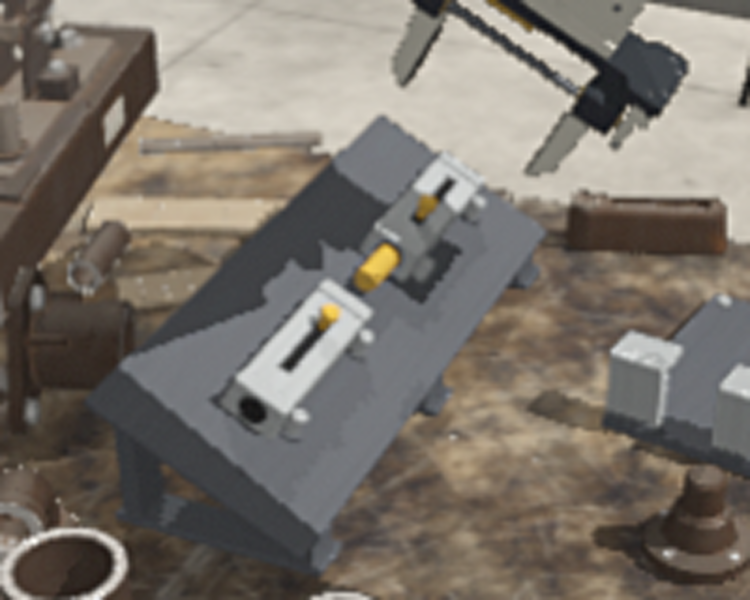

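>>> apply_moves --motion '[{"offset": [-7.7, -1.5, 0], "rotation": [0.0031, -0.0053, 0.0147]}, {"offset": [-7.7, -1.5, 0], "rotation": [0.0031, -0.0053, 0.0147]}, {"offset": [0, 0, 20], "rotation": [0, 0, 0]}, {"offset": [0, 0, 20], "rotation": [0, 0, 0]}, {"offset": [0, 0, 15], "rotation": [0, 0, 0]}, {"offset": [0, 0, 5], "rotation": [0, 0, 0]}, {"offset": [0, 0, 0], "rotation": [0, 0, 0]}]'

```text
time: 4.13
tool_pos: [0.6172, -0.1419, 0.1569]
tool_rot: [2.647, 0.005, 1.576]
contact_force: [-0.3, 0.1, 0.6]
opening: 0.0921
```

```bash
python3 g1.py 2; python3 - <<'E'
from h import *
T=read_camera("top");S=read_camera("side")
cv2.imwrite("pics/pre2_s.png",cv2.resize(S["img"][100:260,160:360,::-1],(750,600),interpolation=2))
E
```

```text
t 4.13 tcp [ 0.6172 -0.1419  0.1569] rot [2.6468 0.0045 1.576 ] F [-0.3  0.1  0.6] open 0.0921
N 2 offset [7.8, -1.1, -31.4] rot [0.003, 0.0079, -0.0099] |v| 32.4 deg 0.75
path [[0.601, -0.134, 0.184], [0.585, -0.126, 0.211]] [0.585, -0.126, 0.211]
N 5 offset [-0.0, -0.0, 20.0] rot [0.0, -0.0, 0.0] |v| 20.0 deg 0.0
path [[0.595, -0.126, 0.193], [0.604, -0.126, 0.176], [0.614, -0.126, 0.158], [0.623, -0.125, 0.14], [0.632, -0.125, 0.123]] [0.632, -0.125, 0.123]
N 4 offset [4.2, -0.6, 9.3] rot [0.0015, 0.0039, -0.0049] |v| 10.2 deg 0.37
path [[0.621, -0.138, 0.148], [0.625, -0.133, 0.14], [0.629, -0.129, 0.131], [0.632, -0.125, 0.123]] [0.632, -0.125, 0.123]
```

View pics/pre2_s.png

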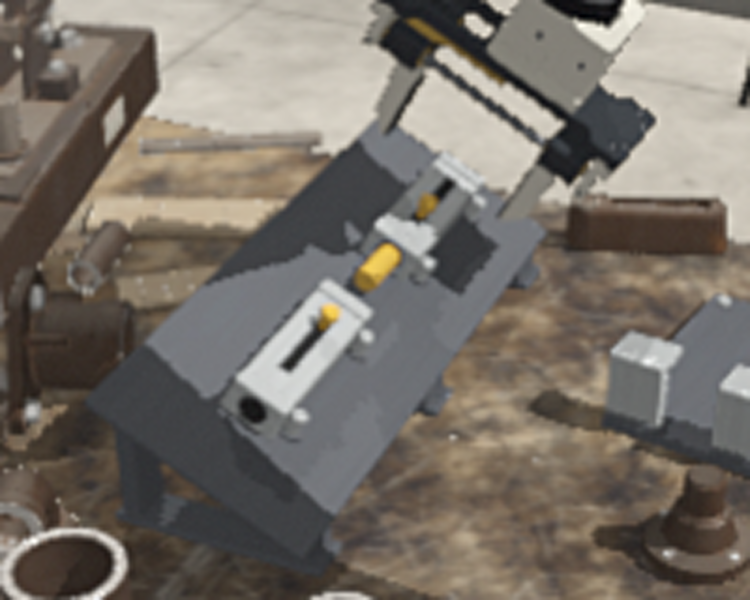

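```bash
python3 g1.py 2
```

```text
t 4.23 tcp [ 0.6171 -0.1415  0.158 ] rot [2.6457 0.0051 1.5767] F [-0.1  0.1  0.2] open 0.092
N 2 offset [7.6, -1.3, -30.9] rot [0.0036, 0.0079, -0.0094] |v| 31.8 deg 0.73
path [[0.601, -0.134, 0.185], [0.585, -0.126, 0.211]] [0.585, -0.126, 0.211]
N 5 offset [-0.0, -0.0, 20.0] rot [-0.0, 0.0, -0.0] |v| 20.0 deg 0.0
path [[0.595, -0.126, 0.193], [0.604, -0.126, 0.176], [0.614, -0.126, 0.158], [0.623, -0.125, 0.14], [0.632, -0.125, 0.123]] [0.632, -0.125, 0.123]
N 4 offset [4.1, -0.8, 9.5] rot [0.0018, 0.004, -0.0047] |v| 10.4 deg 0.37
path [[0.621, -0.137, 0.149], [0.625, -0.133, 0.14], [0.628, -0.129, 0.132], [0.632, -0.125, 0.123]] [0.632, -0.125, 0.123]
```

>>> apply_moves --motion '[{"offset": [8, -1.6, 8], "rotation": [0.0035, 0.008, -0.0095]}, {"offset": [8, -1.6, 8], "rotation": [0.0035, 0.008, -0.0095]}, {"offset": [0, 0, 7], "rotation": [0, 0, 0]}, {"offset": [0, 0, 3], "rotation": [0, 0, 0]}, {"offset": [0, 0, 0], "rotation": [0, 0, 0]}, {"offset": [0, 0, 0], "rotation": [0, 0, 0]}]'

```text
time: 4.73
tool_pos: [0.6274, -0.1241, 0.134]
tool_rot: [2.65, 0.001, 1.603]
contact_force: [-0.2, 0.2, -0.4]
opening: 0.0916
```

```bash
python3 g1.py 2; python3 - <<'E'
from h import *
T=read_camera("top");S=read_camera("side")
cv2.imwrite("pics/pre3_s.png",cv2.resize(S["img"][100:260,160:360,::-1],(750,600),interpolation=2))
cv2.imwrite("pics/pre3_t.png",cv2.resize(T["img"][120:240,250:450,::-1],(750,450),interpolation=2))
st()
E
```

```text
t 4.73 tcp [ 0.6274 -0.1241  0.134 ] rot [2.6500e+00 8.0000e-04 1.6031e+00] F [-0.2  0.2 -0.4] open 0.0916
N 2 offset [-0.6, -0.4, -43.9] rot [0.0014, -0.0002, 0.0012] |v| 43.9 deg 0.11
path [[0.606, -0.125, 0.173], [0.585, -0.127, 0.211]] [0.585, -0.127, 0.211]
N 5 offset [0.0, -0.0, 20.0] rot [0.0, 0.0, -0.0] |v| 20.0 deg 0.0
path [[0.595, -0.126, 0.193], [0.604, -0.126, 0.176], [0.614, -0.126, 0.158], [0.623, -0.125, 0.14], [0.632, -0.125, 0.123]] [0.632, -0.125, 0.123]
N 4 offset [-0.3, -0.3, 3.0] rot [0.0007, -0.0001, 0.0006] |v| 3.0 deg 0.05
path [[0.629, -0.124, 0.131], [0.63, -0.125, 0.128], [0.631, -0.125, 0.126], [0.632, -0.125, 0.123]] [0.632, -0.125, 0.123]
t 4.83 tcp [ 0.6274 -0.1243  0.1343] rot [2.6498e+00 1.0000e-03 1.6028e+00] F [-0.1  0.6  0.2] open 0.0918
```

View pics/pre3_s.png

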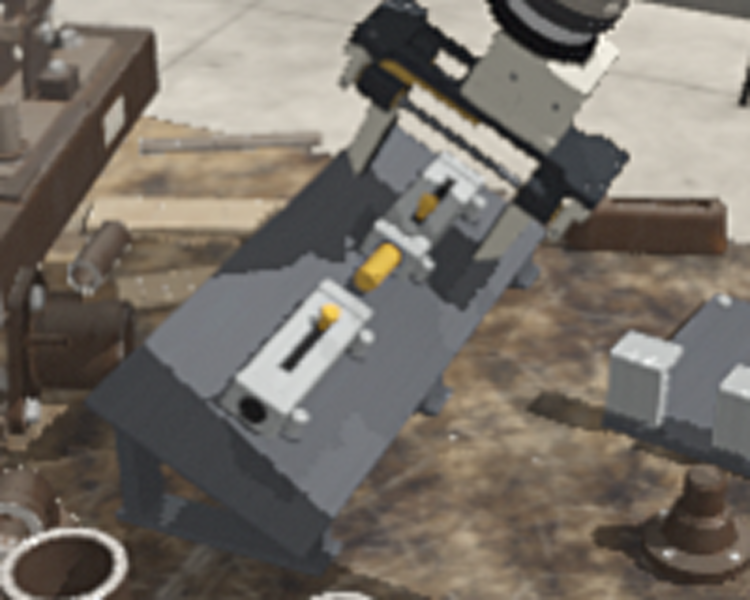

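>>> apply_moves --motion '[{"offset": [0, -0.5, 5], "rotation": [0.002, 0, 0]}, {"offset": [0, -0.5, 5], "rotation": [0, 0, 0]}, {"offset": [0, 0, 2], "rotation": [0, 0, 0]}, {"offset": [0, 0, 0], "rotation": [0, 0, 0]}]'

```text
time: 5.17
tool_pos: [0.6329, -0.1246, 0.123]
tool_rot: [2.65, 0.002, 1.602]
contact_force: [-0.6, 0.0, 0.4]
opening: 0.0921
```

>>> apply_moves --motion '[{"offset": [0, 0, 0], "rotation": [0, 0, 0]}, {"offset": [0, 0, 0], "rotation": [0, 0, 0]}, {"offset": [0, 0, 0], "rotation": [0, 0, 0]}, {"offset": [0, 0, 0], "rotation": [0, 0, 0]}, {"offset": [0, 0, 0], "rotation": [0, 0, 0]}, {"offset": [0, 0, 0], "rotation": [0, 0, 0]}]' --grip 1 --grip_force 20

```text
time: 5.67
tool_pos: [0.6329, -0.1248, 0.1229]
tool_rot: [2.651, 0.002, 1.602]
contact_force: [-1.0, 0.8, -0.3]
opening: 0.0568
```

```bash
python3 - <<'E'
from h import *
T=read_camera("top");S=read_camera("side")
cv2.imwrite("pics/gr_s.png",cv2.resize(S["img"][100:260,160:360,::-1],(750,600),interpolation=2))
st()
E
```

```text
t 5.77 tcp [ 0.6329 -0.1248  0.1229] rot [2.6505e+00 1.7000e-03 1.6020e+00] F [ 0.  -0.2  0.5] open 0.0486
```

View pics/gr_s.png

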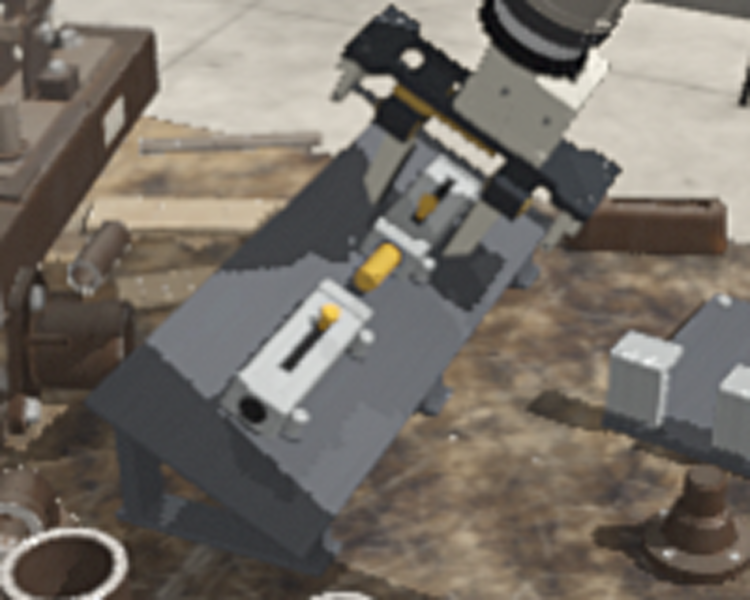

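>>> apply_moves --motion '[{"offset": [0, 0, 0], "rotation": [0, 0, 0]}, {"offset": [0, 0, 0], "rotation": [0, 0, 0]}, {"offset": [0, 0, 0], "rotation": [0, 0, 0]}, {"offset": [0, 0, 0], "rotation": [0, 0, 0]}, {"offset": [0, 0, 0], "rotation": [0, 0, 0]}]' --grip_force 35

```text
time: 6.18
tool_pos: [0.6316, -0.1246, 0.1222]
tool_rot: [2.653, 0.001, 1.603]
contact_force: [-1.0, 0.9, -0.1]
opening: 0.0358
```

```bash
python3 - <<'E'
from h import *
T=read_camera("top");S=read_camera("side")
cv2.imwrite("pics/gr2_s.png",cv2.resize(S["img"][100:260,160:360,::-1],(750,600),interpolation=2))
st()
E
```

```text
t 6.28 tcp [ 0.6316 -0.1246  0.1222] rot [2.6533e+00 8.0000e-04 1.6027e+00] F [-1.1 -0.2  0. ] open 0.0357
```

View pics/gr2_s.png

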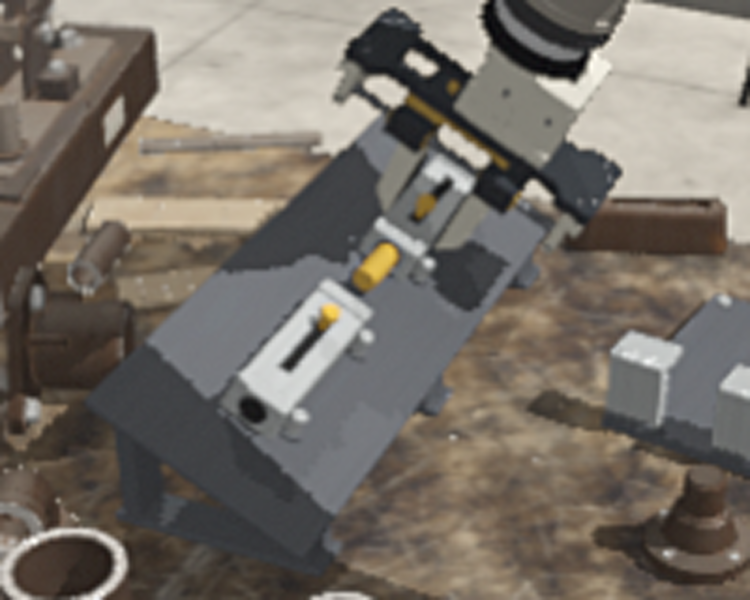

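>>> apply_moves --motion '[{"offset": [0, 0, -8], "rotation": [0, 0, 0]}, {"offset": [0, 0, -15], "rotation": [0, 0, 0]}, {"offset": [0, 0, -25], "rotation": [0, 0, 0]}, {"offset": [0, 0, -25], "rotation": [0, 0, 0]}, {"offset": [0, 0, -20], "rotation": [0, 0, 0]}, {"offset": [0, 0, -8], "rotation": [0, 0, 0]}, {"offset": [0, 0, 0], "rotation": [0, 0, 0]}]'

```text
time: 6.87
tool_pos: [0.5789, -0.1245, 0.2108]
tool_rot: [2.666, -0.004, 1.604]
contact_force: [0.8, -0.7, -4.0]
opening: 0.0357
```

```bash
cat > p1.py <<'E'
from h import *
import sys
N=int(sys.argv[1]);hz=float(sys.argv[2]);yb=float(sys.argv[3])
F=np.array([.438,-.0444]) if sys.argv[4]=="split" else np.array([.4203,.3185])
yaw=-.118 if sys.argv[4]=="split" else .168
st()
y=np.array([-np.sin(yaw),np.cos(yaw)])
c=np.r_[F-y*(.06+yb),.021+.057+hz]
print("target",c)
p,R,_=cur()
d=Rz(yaw).T@(np.r_[p[:2]-F,0]);print("tool in fence frame (mm)",np.round(d[:2]*1e3,1),"h",round((p[2]-.078)*1e3,1),"rot err deg",np.round(np.degrees((Rtilt(yaw,0).inv()*R).as_rotvec()),2))
plan(c,Rtilt(yaw,0),N)
E
python3 p1.py 11 .07 .026 split
```

```text
t 6.87 tcp [ 0.5789 -0.1245  0.2108] rot [ 2.6656 -0.0038  1.6039] F [ 0.8 -0.7 -4. ] open 0.0357
target [ 0.42787553 -0.12980196  0.148     ]
tool in fence frame (mm) [149.4 -62.9] h 132.8 rot err deg [-27.2    2.27  -8.44]
N 11 offset [-1.1, -14.9, 2.0] rot [0.0432, -0.0036, 0.0134] |v| 15.1 deg 2.6
path [[0.567, -0.126, 0.202], [0.541, -0.128, 0.187], [0.514, -0.13, 0.173], [0.486, -0.131, 0.162], [0.457, -0.131, 0.154], [0.427, -0.13, 0.148]] [0.427, -0.13, 0.148]
```

>>> apply_moves --motion '[{"offset": [-1, -8, 0], "rotation": [0.022, -0.0018, 0.0067]}, {"offset": [-1.1, -15, 2], "rotation": [0.0432, -0.0036, 0.0134]}, {"offset": [-1.1, -15, 2], "rotation": [0.0432, -0.0036, 0.0134]}, {"offset": [-1.1, -15, 2], "rotation": [0.0432, -0.0036, 0.0134]}, {"offset": [-1.1, -15, 2], "rotation": [0.0432, -0.0036, 0.0134]}, {"offset": [-1.1, -15, 2], "rotation": [0.0432, -0.0036, 0.0134]}, {"offset": [-1.1, -15, 2], "rotation": [0.0432, -0.0036, 0.0134]}, {"offset": [-1.1, -15, 2], "rotation": [0.0432, -0.0036, 0.0134]}, {"offset": [-1.1, -15, 2], "rotation": [0.0432, -0.0036, 0.0134]}, {"offset": [-1.1, -15, 2], "rotation": [0.0432, -0.0036, 0.0134]}, {"offset": [-1, -8, 1], "rotation": [0.03, -0.003, 0.01]}, {"offset": [0, -4, 0], "rotation": [0.01, 0, 0.003]}]'

```text
time: 7.87
tool_pos: [0.4287, -0.129, 0.1402]
tool_rot: [-3.134, -0.006, 1.453]
contact_force: [0.9, -0.5, -3.7]
opening: 0.0357
```

>>> apply_moves --motion '[{"offset": [0, 0, 0], "rotation": [0, 0, 0]}, {"offset": [0, 0, 0], "rotation": [0, 0, 0]}]'

```text
time: 8.03
tool_pos: [0.4291, -0.1288, 0.1395]
tool_rot: [-3.134, -0.007, 1.454]
contact_force: [1.2, 0.1, -3.9]
opening: 0.036
```

```bash
python3 p1.py 4 .03 .026 split;  python3 - <<'E'
from h import *
T=read_camera("top");S=read_camera("side")
cv2.imwrite("pics/h_s.png",cv2.resize(S["img"][130:290,280:480,::-1],(750,600),interpolation=2))
cv2.imwrite("pics/h_t.png",cv2.resize(T["img"][160:310,270:420,::-1],(600,600),interpolation=2))
E
```

```text
t 8.03 tcp [ 0.4291 -0.1288  0.1395] rot [-3.1338 -0.0067  1.4535] F [ 1.2  0.1 -3.9] open 0.036
target [ 0.42787553 -0.12980196  0.108     ]
tool in fence frame (mm) [  1.1 -84.9] h 61.5 rot err deg [ 0.45  0.38 -0.04]
N 4 offset [-0.3, -0.2, 7.9] rot [-0.0019, -0.0017, 0.0002] |v| 7.9 deg 0.15
path [[0.429, -0.129, 0.132], [0.429, -0.129, 0.124], [0.428, -0.13, 0.116], [0.428, -0.13, 0.108]] [0.428, -0.13, 0.108]
```

View pics/h_s.png

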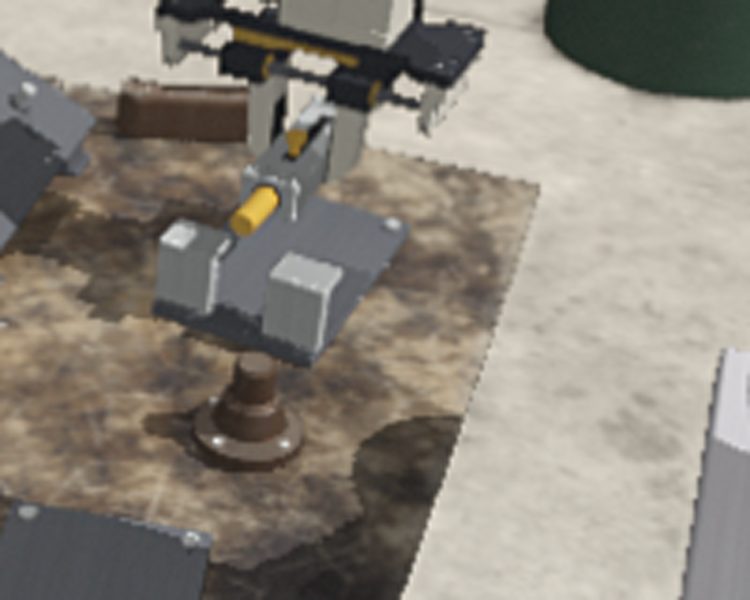

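View pics/h_t.png

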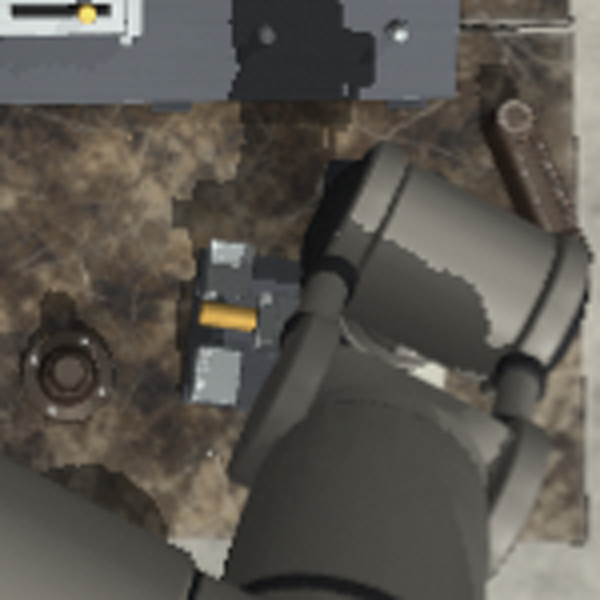

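>>> apply_moves --motion '[{"offset": [-0.5, -0.5, 10], "rotation": [-0.004, -0.0035, 0]}, {"offset": [-0.5, -0.5, 15], "rotation": [-0.004, -0.0035, 0]}, {"offset": [0, 0, 15], "rotation": [0, 0, 0]}, {"offset": [0, 0, 8], "rotation": [0, 0, 0]}, {"offset": [0, 0, 3], "rotation": [0, 0, 0]}, {"offset": [0, 0, 0], "rotation": [0, 0, 0]}]'

```text
time: 8.63
tool_pos: [0.4323, -0.1309, 0.0891]
tool_rot: [3.129, 0.003, 1.455]
contact_force: [-0.2, 0.3, -4.2]
opening: 0.0361
```

```bash
python3 p1.py 4 .0 .026 split;  python3 - <<'E'
from h import *
S=read_camera("side")
cv2.imwrite("pics/l_s.png",cv2.resize(S["img"][130:290,280:480,::-1],(750,600),interpolation=2))
E
```

```text
t 8.63 tcp [ 0.4323 -0.1309  0.0891] rot [3.1294 0.0032 1.4545] F [-0.2  0.3 -4.2] open 0.0361
target [ 0.42787553 -0.12980196  0.078     ]
tool in fence frame (mm) [  4.6 -86.6] h 11.1 rot err deg [-0.7  -0.19 -0.1 ]
N 4 offset [0.2, -1.2, 2.8] rot [0.003, 0.0008, 0.0004] |v| 3.1 deg 0.18
path [[0.431, -0.131, 0.086], [0.43, -0.13, 0.083], [0.429, -0.13, 0.081], [0.428, -0.13, 0.078]] [0.428, -0.13, 0.078]
```

View pics/l_s.png

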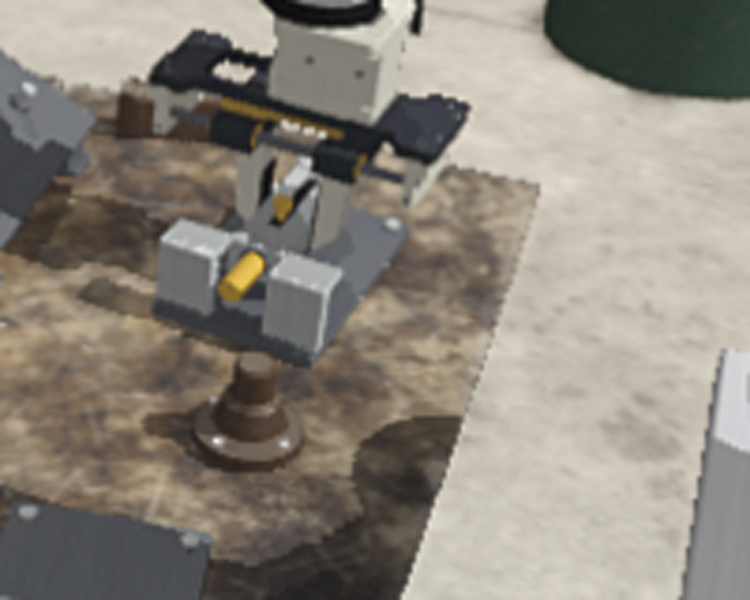

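>>> apply_moves --motion '[{"offset": [0, -1.5, 3], "rotation": [0.006, 0.0015, 0]}, {"offset": [0, -1.5, 3], "rotation": [0.006, 0.0015, 0]}, {"offset": [0, -1, 1], "rotation": [0, 0, 0]}, {"offset": [0, 0, 0], "rotation": [0, 0, 0]}]'

```text
time: 9.02
tool_pos: [0.4295, -0.1311, 0.0836]
tool_rot: [3.138, 0.001, 1.455]
contact_force: [0.0, 0.1, -4.7]
opening: 0.0358
```

```bash
python3 p1.py 4 .0 .026 split
```

```text
t 9.02 tcp [ 0.4295 -0.1311  0.0836] rot [3.1384e+00 1.4000e-03 1.4547e+00] F [ 0.   0.1 -4.7] open 0.0358
target [ 0.42787553 -0.12980196  0.078     ]
tool in fence frame (mm) [  1.8 -87.1] h 5.6 rot err deg [-0.19 -0.08 -0.11]
N 4 offset [0.3, -0.4, 1.4] rot [0.0008, 0.0003, 0.0005] |v| 1.5 deg 0.06
path [[0.429, -0.131, 0.082], [0.429, -0.13, 0.081], [0.428, -0.13, 0.079], [0.428, -0.13, 0.078]] [0.428, -0.13, 0.078]
```

>>> apply_moves --motion '[{"offset": [0.2, -0.5, 1.5], "rotation": [0.003, 0.001, 0.001]}, {"offset": [0, -0.5, 1.5], "rotation": [0, 0, 0.001]}, {"offset": [0, 0, 1], "rotation": [0, 0, 0]}]'

```text
time: 9.27
tool_pos: [0.4288, -0.131, 0.08]
tool_rot: [3.14, 0.001, 1.452]
contact_force: [-0.5, -0.4, -4.6]
opening: 0.0359
```

>>> apply_moves --motion '[{"offset": [0, 0, 1], "rotation": [0, 0, 0]}]'

```text
time: 9.35
tool_pos: [0.4288, -0.131, 0.0789]
tool_rot: [3.14, 0.001, 1.452]
contact_force: [-0.4, -0.4, -5.1]
opening: 0.036
```

>>> apply_moves --motion '[{"offset": [0, 0, 1], "rotation": [0, 0, 0]}]'

```text
time: 9.43
tool_pos: [0.4289, -0.131, 0.0778]
tool_rot: [3.14, 0.001, 1.452]
contact_force: [0.0, 1.0, -3.5]
opening: 0.0358
```

>>> apply_moves --motion '[{"offset": [0, 0, 1], "rotation": [0, 0, 0]}]'

```text
time: 9.52
tool_pos: [0.4289, -0.131, 0.0767]
tool_rot: [3.14, 0.001, 1.452]
contact_force: [0.0, 0.1, -4.7]
opening: 0.0358
```

>>> apply_moves --motion '[{"offset": [0, 0, 0.5], "rotation": [0, 0, 0]}]'

```text
time: 9.6
tool_pos: [0.4289, -0.131, 0.0761]
tool_rot: [3.14, 0.001, 1.452]
contact_force: [-1.6, -1.0, -1.8]
opening: 0.0359
```

>>> apply_moves --motion '[{"offset": [0, 0, 0.5], "rotation": [0, 0, 0]}]'

```text
time: 9.68
tool_pos: [0.4289, -0.131, 0.076]
tool_rot: [3.14, 0.001, 1.452]
contact_force: [-2.9, 1.0, 13.5]
opening: 0.0358
```

>>> apply_moves --motion '[{"offset": [2, 0, -0.4], "rotation": [0, 0, 0]}, {"offset": [5, 0, 0], "rotation": [0, 0, 0]}, {"offset": [5, 0, 0], "rotation": [0, 0, 0]}, {"offset": [4, 0, 0], "rotation": [0, 0, 0]}, {"offset": [2, 0, 0], "rotation": [0, 0, 0]}, {"offset": [0, 0, 0], "rotation": [0, 0, 0]}]'

```text
time: 10.18
tool_pos: [0.4312, -0.1111, 0.0764]
tool_rot: [3.14, 0.001, 1.452]
contact_force: [0.5, 1.5, -3.7]
opening: 0.0357
```

```bash
python3 p1.py 4 .0 .0 split;  python3 - <<'E'
from h import *
S=read_camera("side")
cv2.imwrite("pics/l2_s.png",cv2.resize(S["img"][130:290,280:480,::-1],(750,600),interpolation=2))
E
```

```text
t 10.18 tcp [ 0.4312 -0.1111  0.0764] rot [3.1399e+00 8.0000e-04 1.4524e+00] F [ 0.5  1.5 -3.7] open 0.0357
target [ 0.43093642 -0.10398276  0.078     ]
tool in fence frame (mm) [  1.1 -67.1] h -1.6 rot err deg [-0.1  -0.05  0.02]
N 4 offset [1.8, -0.3, -0.4] rot [0.0004, 0.0002, -0.0001] |v| 1.9 deg 0.03
path [[0.431, -0.109, 0.077], [0.431, -0.107, 0.077], [0.431, -0.106, 0.078], [0.431, -0.104, 0.078]] [0.431, -0.104, 0.078]
```

View pics/l2_s.png

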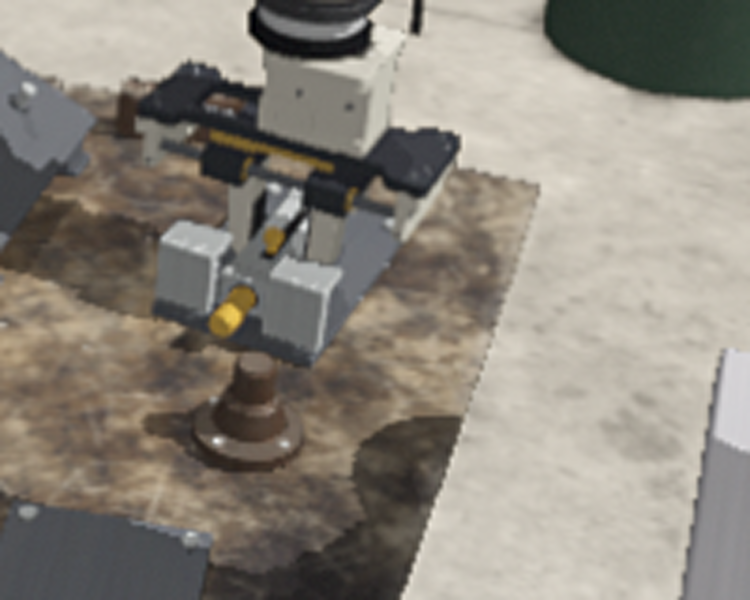

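>>> apply_moves --motion '[{"offset": [2, 0, 0], "rotation": [0, 0, 0]}, {"offset": [2, 0, 0], "rotation": [0, 0, 0]}]'

```text
time: 10.4
tool_pos: [0.4318, -0.1073, 0.0763]
tool_rot: [3.14, 0.001, 1.452]
contact_force: [-0.5, 0.3, -3.4]
opening: 0.0358
```

>>> apply_moves --motion '[{"offset": [1.2, 0, 0], "rotation": [0, 0, 0]}]'

```text
time: 10.48
tool_pos: [0.4319, -0.1059, 0.0763]
tool_rot: [3.14, 0.001, 1.452]
contact_force: [0.0, 0.3, -3.8]
opening: 0.0356
```

>>> apply_moves --motion '[{"offset": [1.2, 0, 0], "rotation": [0, 0, 0]}]'

```text
time: 10.57
tool_pos: [0.4321, -0.1047, 0.0763]
tool_rot: [3.14, 0.001, 1.452]
contact_force: [-2.7, -8.7, -4.2]
opening: 0.0355
```

>>> apply_moves --motion '[{"offset": [1, 0, 0], "rotation": [0, 0, 0]}]'

```text
time: 10.65
tool_pos: [0.4322, -0.1046, 0.0763]
tool_rot: [3.14, 0.003, 1.453]
contact_force: [-4.3, -12.4, -3.5]
opening: 0.0356
```

>>> apply_moves --motion '[{"offset": [0, 0, 0.4], "rotation": [0, 0, 0]}, {"offset": [0, 0, 0], "rotation": [0, 0, 0]}, {"offset": [0, 0, 0], "rotation": [0, 0, 0]}, {"offset": [0, 0, 0], "rotation": [0, 0, 0]}, {"offset": [0, 0, 0], "rotation": [0, 0, 0]}]' --grip 0.48

```text
time: 11.07
tool_pos: [0.4336, -0.1053, 0.0773]
tool_rot: [3.135, 0.004, 1.453]
contact_force: [-0.1, -0.9, 0.6]
opening: 0.0475
```

```bash
python3 p1.py 4 .0 .0 split;  python3 - <<'E'
from h import *
S=read_camera("side")
cv2.imwrite("pics/l3_s.png",cv2.resize(S["img"][130:290,280:480,::-1],(750,600),interpolation=2))
E
```

```text
t 11.07 tcp [ 0.4336 -0.1053  0.0773] rot [3.1353 0.0041 1.4525] F [-0.1 -0.9  0.6] open 0.0475
target [ 0.43093642 -0.10398276  0.078     ]
tool in fence frame (mm) [  2.8 -61. ] h -0.7 rot err deg [-0.36 -0.24  0.01]
N 4 offset [0.3, -0.7, -0.2] rot [0.0016, 0.001, -0.0001] |v| 0.8 deg 0.11
path [[0.433, -0.105, 0.078], [0.432, -0.105, 0.078], [0.432, -0.104, 0.078], [0.431, -0.104, 0.078]] [0.431, -0.104, 0.078]
```

View pics/l3_s.png

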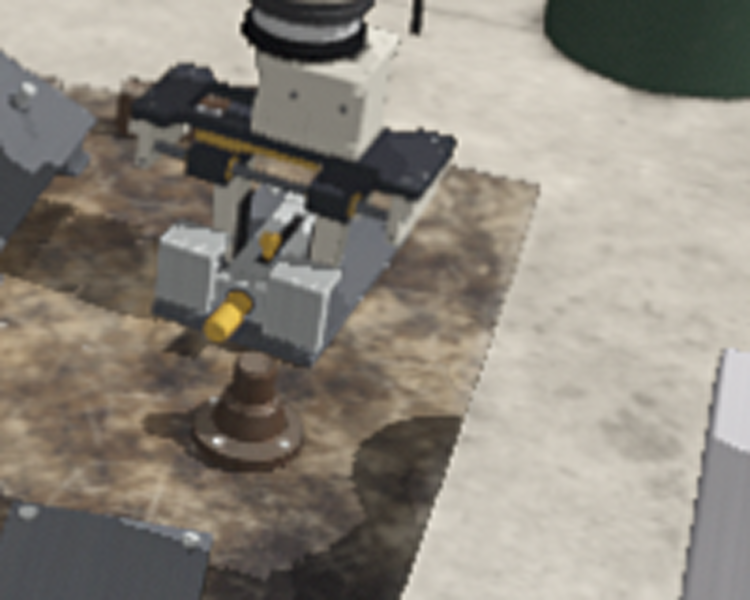

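Released cleanly; opening 47 mm. Next, straddle back, close and push from the rear.

>>> apply_moves --motion '[{"offset": [-4, -2, -1], "rotation": [0.005, 0.003, 0]}, {"offset": [-12, 0, -1], "rotation": [0, 0, 0]}, {"offset": [-20, 0, 0], "rotation": [0, 0, 0]}, {"offset": [-20, 0, 0], "rotation": [0, 0, 0]}, {"offset": [-15, 0, 0], "rotation": [0, 0, 0]}, {"offset": [-8, 0, 0], "rotation": [0, 0, 0]}, {"offset": [-3, 0, 0], "rotation": [0, 0, 0]}, {"offset": [0, 0, 0], "rotation": [0, 0, 0]}]' --grip 0.46

```text
time: 11.78
tool_pos: [0.4209, -0.1902, 0.0801]
tool_rot: [3.141, -0.0, 1.455]
contact_force: [-0.0, 0.1, 0.0]
opening: 0.0497
```

```bash
python3 p1.py 4 .0 .0 split;  python3 - <<'E'
from h import *
S=read_camera("side")
cv2.imwrite("pics/l4_s.png",cv2.resize(S["img"][130:290,280:480,::-1],(750,600),interpolation=2))
E
```

```text
t 11.78 tcp [ 0.4209 -0.1902  0.0801] rot [ 3.1414e+00 -1.0000e-04  1.4551e+00] F [-0.   0.1  0. ] open 0.0497
target [ 0.43093642 -0.10398276  0.078     ]
tool in fence frame (mm) [   0.2 -146.8] h 2.1 rot err deg [-0.01  0.   -0.13]
N 4 offset [21.7, -0.0, 0.5] rot [0.0, -0.0, 0.0006] |v| 21.7 deg 0.03
path [[0.423, -0.169, 0.08], [0.426, -0.147, 0.079], [0.428, -0.125, 0.079], [0.431, -0.104, 0.078]] [0.431, -0.104, 0.078]
```

View pics/l4_s.png

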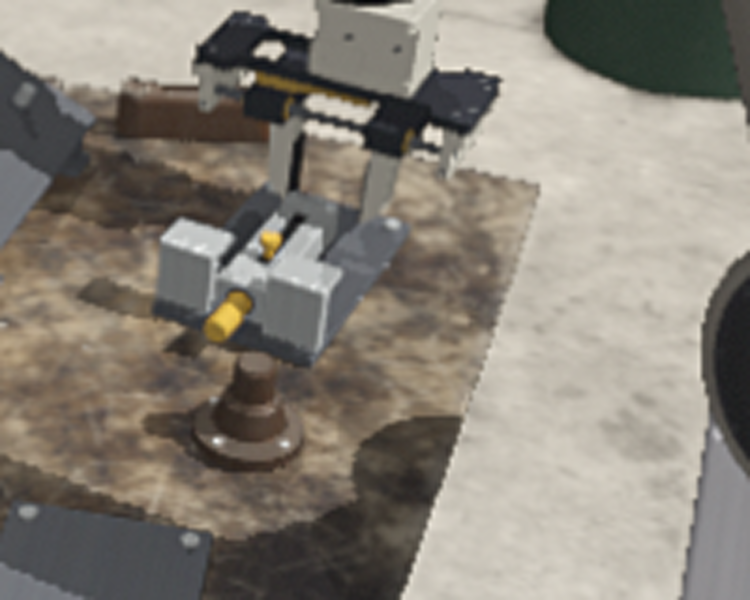

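>>> apply_moves --motion '[{"offset": [0, 0, 1], "rotation": [0, 0, 0]}, {"offset": [0, 0, 1], "rotation": [0, 0, 0]}, {"offset": [0, 0, 0], "rotation": [0, 0, 0]}, {"offset": [0, 0, 0], "rotation": [0, 0, 0]}, {"offset": [0, 0, 0], "rotation": [0, 0, 0]}, {"offset": [0, 0, 0], "rotation": [0, 0, 0]}, {"offset": [0, 0, 0], "rotation": [0, 0, 0]}, {"offset": [0, 0, 0], "rotation": [0, 0, 0]}, {"offset": [4, 0, 0], "rotation": [0, 0, 0.002]}, {"offset": [4, 0, 0], "rotation": [0, 0, 0]}, {"offset": [2, 0, 0], "rotation": [0, 0, 0]}, {"offset": [2, 0, 0], "rotation": [0, 0, 0]}]' --grip 1 --grip_force 30

```text
time: 12.83
tool_pos: [0.4226, -0.1746, 0.078]
tool_rot: [-3.141, 0.001, 1.458]
contact_force: [-5.5, -17.0, -1.7]
opening: 0.0005
```

>>> apply_moves --motion '[{"offset": [1, 0, 0], "rotation": [0, 0, 0]}]'

```text
time: 12.92
tool_pos: [0.4231, -0.1747, 0.0782]
tool_rot: [3.141, 0.004, 1.459]
contact_force: [-1.9, -10.2, -2.0]
opening: 0.0004
```

>>> apply_moves --motion '[{"offset": [1, 0, 0], "rotation": [0, 0, 0]}]'

```text
time: 13.0
tool_pos: [0.4233, -0.1747, 0.0783]
tool_rot: [3.14, 0.006, 1.46]
contact_force: [-2.7, -7.8, -1.1]
opening: 0.0004
```

>>> apply_moves --motion '[{"offset": [1, 0, 0], "rotation": [0, 0, 0]}]'

```text
time: 13.08
tool_pos: [0.4235, -0.1746, 0.0784]
tool_rot: [3.139, 0.008, 1.461]
contact_force: [-3.6, -7.0, -0.9]
opening: 0.0003
```

>>> apply_moves --motion '[{"offset": [-3, 0, 0], "rotation": [0, 0, 0]}, {"offset": [-8, 0, -2], "rotation": [0, 0, 0]}, {"offset": [-6, 0, -15], "rotation": [0, 0, 0]}, {"offset": [0, 0, -30], "rotation": [0, 0, 0]}, {"offset": [0, 0, -30], "rotation": [0, 0, 0]}, {"offset": [0, 0, -30], "rotation": [0, 0, 0]}, {"offset": [0, 0, -20], "rotation": [0, 0, 0]}, {"offset": [0, 0, -10], "rotation": [0, 0, 0]}, {"offset": [0, 0, 0], "rotation": [0, 0, 0]}]' --grip 0

```text
time: 13.83
tool_pos: [0.4205, -0.1929, 0.2221]
tool_rot: [-3.141, 0.005, 1.461]
contact_force: [0.3, -0.1, -0.5]
opening: 0.056
```

```bash
python3 - <<'E'
from h import *
S=read_camera("side");T=read_camera("top");st()
cv2.imwrite("pics/r_s.png",cv2.resize(S["img"][160:280,290:410,::-1],(600,600),interpolation=2))
cv2.imwrite("pics/r_t.png",cv2.resize(T["img"][140:290,230:430,::-1],(800,600),interpolation=2))
law2=lambda p,X: np.asarray(X)@Rz(p[2]).T+[p[0],p[1],.021]
for q,cc in [("T",[T]),("S",[S]),("TS",[T,S])]:
    print(q,[np.round(x,4) for x in fit(cc,lsegs,law2,(.431,-.104,-.118),w=3)],[np.round(x,4) for x in fit(cc,plsegs+fsplit,plw,(.438,-.0444,-.118),w=3)])
# stage 2 pre-grasp for 'in' latch
for dz in (.037,):
    R1=Rtilt(.03);c=np.array([.653,.0673,.0715]);n=-R1.as_matrix()[:,2]
    p,R=plan(c+n*.157,R1,14)
E
```

```text
t 13.93 tcp [ 0.4197 -0.1923  0.2199] rot [-3.1378e+00  3.1000e-03  1.4610e+00] F [ 0.7  0.8 -1. ] open 0.0637
T [array([ 0.434 , -0.105 , -0.1124]), np.float64(0.2865)] [array([ 0.4384, -0.0442, -0.1147]), np.float64(0.3952)]
S [array([ 0.4322, -0.104 , -0.1248]), np.float64(0.239)] [array([ 0.4359, -0.0443, -0.1104]), np.float64(0.319)]
TS [array([ 0.4332, -0.1047, -0.1147]), np.float64(0.3126)] [array([ 0.4377, -0.0442, -0.1145]), np.float64(0.3671)]
N 14 offset [18.9, 10.2, 3.1] rot [-0.0351, 0.0026, -0.0097] |v| 21.7 deg 2.09
path [[0.432, -0.175, 0.217], [0.468, -0.121, 0.209], [0.503, -0.066, 0.206], [0.537, -0.011, 0.206], [0.569, 0.046, 0.209]] [0.579, 0.065, 0.21]
```

View pics/r_s.png

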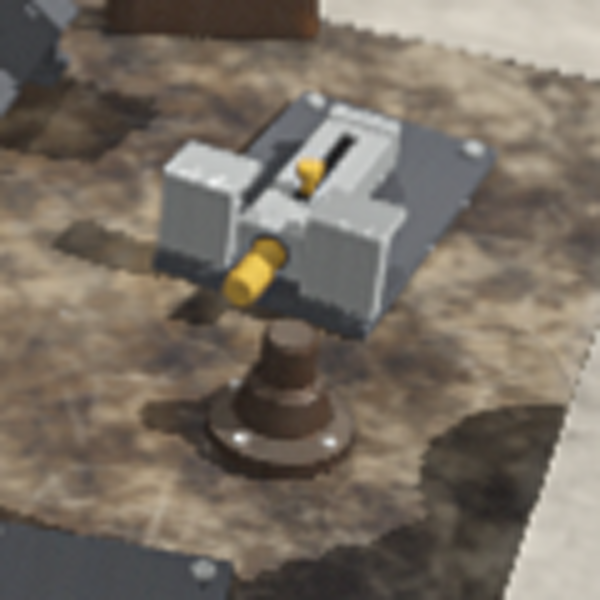

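View pics/r_t.png

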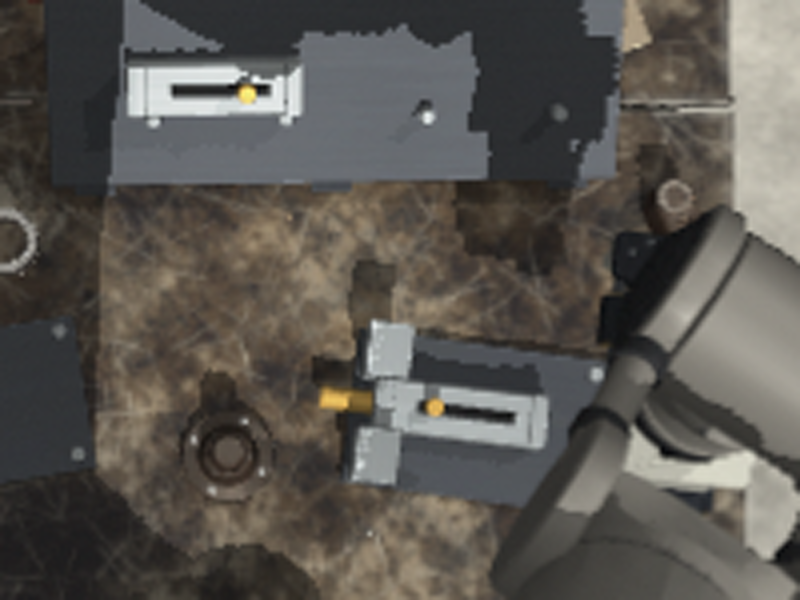

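>>> apply_moves --motion '[{"offset": [10, 5, 1], "rotation": [-0.018, 0.001, -0.005]}, {"offset": [19, 10.2, 3], "rotation": [-0.0351, 0.0026, -0.0097]}, {"offset": [25, 13.5, 4], "rotation": [-0.0468, 0.0035, -0.013]}, {"offset": [25, 13.5, 4], "rotation": [-0.0468, 0.0035, -0.013]}, {"offset": [25, 13.5, 4], "rotation": [-0.0468, 0.0035, -0.013]}, {"offset": [25, 13.5, 4], "rotation": [-0.0468, 0.0035, -0.013]}, {"offset": [25, 13.5, 4], "rotation": [-0.0468, 0.0035, -0.013]}, {"offset": [25, 13.5, 4], "rotation": [-0.0468, 0.0035, -0.013]}, {"offset": [25, 13.5, 4], "rotation": [-0.0468, 0.0035, -0.013]}, {"offset": [19, 10.2, 3], "rotation": [-0.0351, 0.0026, -0.0097]}, {"offset": [12, 6, 2], "rotation": [-0.02, 0.002, -0.006]}, {"offset": [5, 3, 1], "rotation": [-0.01, 0, -0.003]}]'

```text
time: 14.93
tool_pos: [0.5646, 0.0583, 0.1921]
tool_rot: [2.699, -0.016, 1.591]
contact_force: [0.1, -0.2, -0.2]
opening: 0.092
```

>>> apply_moves --motion '[{"offset": [0, 0, 0], "rotation": [0, 0, 0]}, {"offset": [0, 0, 0], "rotation": [0, 0, 0]}]'

```text
time: 15.1
tool_pos: [0.5633, 0.0603, 0.1895]
tool_rot: [2.704, -0.017, 1.594]
contact_force: [0.4, -0.4, 1.0]
opening: 0.0917
```

```bash
cat > g2.py <<'E'
from h import *
st()
R1=Rtilt(.03);c=np.array([.653,.0673,.0717]);M=R1.as_matrix();n=-M[:,2]
p,R,_=cur()
print("to go in target tool axes mm",np.round(M.T@(c+n*.057-p)*1e3,1),"rot",np.round((R.inv()*R1).as_rotvec(),4))
E
python3 g2.py
```

```text
t 15.1 tcp [0.5633 0.0603 0.1895] rot [ 2.7036 -0.0165  1.5936] F [ 0.4 -0.4  1. ] open 0.0917
to go in target tool axes mm [ 4.3 24.  89.2] rot [-0.0506 -0.0116 -0.0138]
```

>>> apply_moves --motion '[{"offset": [1.2, 8, 5], "rotation": [-0.017, -0.004, -0.005]}, {"offset": [1.2, 8, 8], "rotation": [-0.017, -0.004, -0.005]}, {"offset": [1.2, 6, 15], "rotation": [-0.017, -0.004, -0.004]}, {"offset": [0.5, 2, 20], "rotation": [0, 0, 0]}, {"offset": [0, 0, 15], "rotation": [0, 0, 0]}, {"offset": [0, 0, 6], "rotation": [0, 0, 0]}, {"offset": [0, 0, 2], "rotation": [0, 0, 0]}, {"offset": [0, 0, 0], "rotation": [0, 0, 0]}]'

```text
time: 15.77
tool_pos: [0.6241, 0.0606, 0.1335]
tool_rot: [2.644, 0.003, 1.593]
contact_force: [0.2, -0.0, 0.7]
opening: 0.0919
```

```bash
python3 g2.py; python3 - <<'E'
from h import *
S=read_camera("side")
cv2.imwrite("pics/b_s.png",cv2.resize(S["img"][120:270,160:340,::-1],(720,600),interpolation=2))
E
python3 g2.py
```

```text
t 15.77 tcp [0.6241 0.0606 0.1335] rot [2.6438 0.0034 1.5933] F [ 0.2 -0.   0.7] open 0.0919
to go in target tool axes mm [ 5.8 -3.3 11.3] rot [ 0.0091  0.0065 -0.005 ]
t 15.82 tcp [0.624  0.0607 0.1339] rot [2.6435 0.0033 1.5933] F [-1.3 -0.5  0. ] open 0.0919
to go in target tool axes mm [ 5.8 -3.4 11.6] rot [ 0.0094  0.0065 -0.0051]
```

View pics/b_s.png

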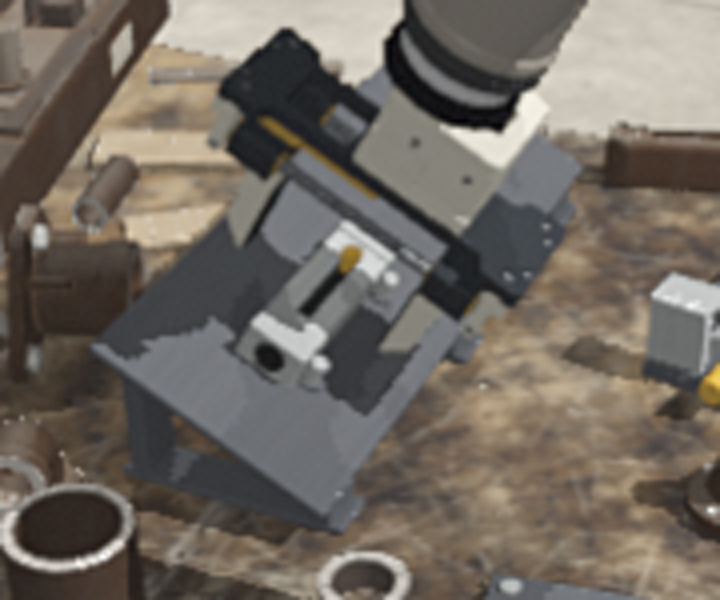

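>>> apply_moves --motion '[{"offset": [2, -1, 2], "rotation": [0.0045, 0.003, -0.0025]}, {"offset": [2.5, -1, 3], "rotation": [0.0045, 0.003, -0.0025]}, {"offset": [1.3, -0.8, 4], "rotation": [0, 0, 0]}, {"offset": [0, 0, 1.5], "rotation": [0, 0, 0]}, {"offset": [0, 0, 0], "rotation": [0, 0, 0]}]'

```text
time: 16.23
tool_pos: [0.6268, 0.0668, 0.1253]
tool_rot: [2.649, 0.0, 1.601]
contact_force: [-0.5, -0.9, 0.1]
opening: 0.092
```

```bash
python3 g2.py
```

```text
t 16.23 tcp [0.6268 0.0668 0.1253] rot [2.6491e+00 4.0000e-04 1.6009e+00] F [-0.5 -0.9  0.1] open 0.092
to go in target tool axes mm [-0.3 -2.   2.6] rot [0.0038 0.0003 0.0003]
```

>>> apply_moves --motion '[{"offset": [0, -1, 1.5], "rotation": [0.003, 0, 0]}, {"offset": [0, 0, 1], "rotation": [0, 0, 0]}, {"offset": [0, 0, 0], "rotation": [0, 0, 0]}, {"offset": [0, 0, 0], "rotation": [0, 0, 0]}, {"offset": [0, 0, 0], "rotation": [0, 0, 0]}, {"offset": [0, 0, 0], "rotation": [0, 0, 0]}, {"offset": [0, 0, 0], "rotation": [0, 0, 0]}, {"offset": [0, 0, 0], "rotation": [0, 0, 0]}, {"offset": [0, 0, 0], "rotation": [0, 0, 0]}, {"offset": [0, 0, 0], "rotation": [0, 0, 0]}, {"offset": [0, 0, 0], "rotation": [0, 0, 0]}, {"offset": [0, 0, 0], "rotation": [0, 0, 0]}]' --grip 1 --grip_force 35

```text
time: 17.23
tool_pos: [0.626, 0.067, 0.1222]
tool_rot: [2.655, 0.0, 1.601]
contact_force: [-0.8, -0.1, 0.8]
opening: 0.0357
```

>>> apply_moves --motion '[{"offset": [0, 0, 0], "rotation": [0, 0, 0]}, {"offset": [0, 0, 0], "rotation": [0, 0, 0]}]'

```text
time: 17.4
tool_pos: [0.6259, 0.0671, 0.1222]
tool_rot: [2.655, 0.0, 1.601]
contact_force: [-0.9, 1.1, 0.0]
opening: 0.0359
```

```bash
python3 g2.py; python3 - <<'E'
from h import *
S=read_camera("side")
cv2.imwrite("pics/b2_s.png",cv2.resize(S["img"][120:270,160:340,::-1],(720,600),interpolation=2))
E
```

```text
t 17.4 tcp [0.6259 0.0671 0.1222] rot [2.6548e+00 3.0000e-04 1.6014e+00] F [-0.9  1.1  0. ] open 0.0359
to go in target tool axes mm [-0.6  0.2  0.3] rot [-0.0019  0.      0.0007]
```

View pics/b2_s.png

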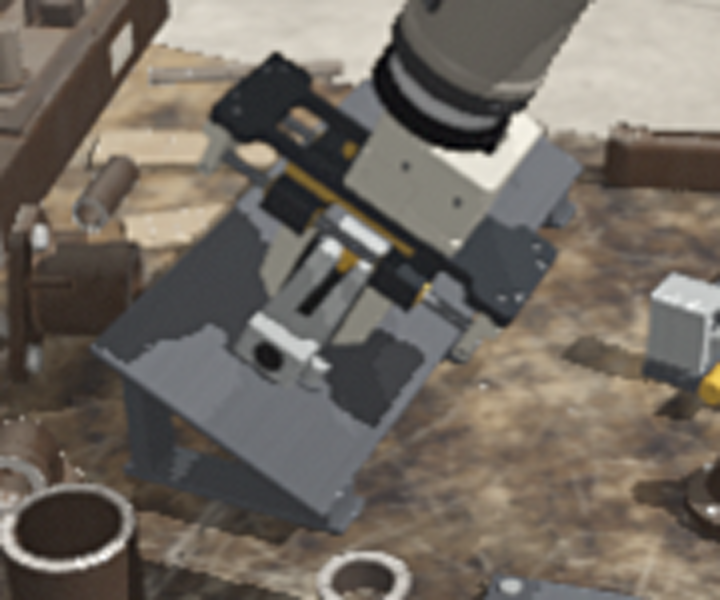

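>>> apply_moves --motion '[{"offset": [0, 0, -8], "rotation": [0, 0, 0]}, {"offset": [0, 0, -15], "rotation": [0, 0, 0]}, {"offset": [0, 0, -25], "rotation": [0, 0, 0]}, {"offset": [0, 0, -25], "rotation": [0, 0, 0]}, {"offset": [0, 0, -20], "rotation": [0, 0, 0]}, {"offset": [0, 0, -8], "rotation": [0, 0, 0]}, {"offset": [0, 0, 0], "rotation": [0, 0, 0]}]'

```text
time: 18.03
tool_pos: [0.5735, 0.0655, 0.2117]
tool_rot: [2.666, -0.0, 1.601]
contact_force: [0.3, -0.6, -3.8]
opening: 0.0356
```

```bash
python3 - <<'E'
from h import *
T=read_camera("top");S=read_camera("side")
a=fsegs
for nm,sg in [("plate",plsegs),("lip",fsegs),("sides",plsegs[1:]),("back",plsegs[:1]),("all",plsegs+fsegs)]:
  for w0 in (3,2):
    print(nm,[ (l,np.round(fit(c,sg,plw,(.420,.3185,.165),w=w0)[0],4).tolist()) for l,c in (("T",[T]),("S",[S]),("TS",[T,S]))])
p=fit([T,S],plsegs+fsegs,plw,(.420,.3185,.165),w=3)[0]
for n,c,(x,y,w,h_) in (("T",T,(180,210,80,60)),("S",S,(255,255,90,90))):
    im=cv2.resize(c["img"][y:y+h_,x:x+w,::-1],None,fx=6.5,fy=6.5,interpolation=2)
    draw(c,im,plsegs+fsegs,plw,p,(0,0,255),6.5,x,y);cv2.imwrite(f"pics/pl{n}.png",im)
E
python3 p1.py 12 .07 .026 plain
```

```text
plate [('T', [0.4224, 0.3238, 0.1424]), ('S', [0.4217, 0.3222, 0.1511]), ('TS', [0.4217, 0.3227, 0.1498])]
plate [('T', [0.4224, 0.3238, 0.1424]), ('S', [0.4216, 0.3222, 0.1512]), ('TS', [0.4217, 0.3227, 0.1497])]
lip [('T', [-1.588, 0.0151, 0.1478]), ('S', [-0.081, 0.2497, 0.1467]), ('TS', [0.0333, 0.2552, 0.0684])]
lip [('T', [-1.4627, 0.031, 0.1512]), ('S', [-0.1065, 0.3093, -0.5973]), ('TS', [-0.082, 0.2303, 0.1574])]
sides [('T', [0.4188, 0.3263, 0.1686]), ('S', [0.4836, -0.0726, 0.2217]), ('TS', [0.4613, 0.0356, 0.0772])]
sides [('T', [0.419, 0.326, 0.1676]), ('S', [3.6261, -13.8546, 0.0301]), ('TS', [0.6084, -0.881, 0.1751])]
back [('T', [-2.9712, -0.1449, -0.3404]), ('S', [-0.6715, 0.1923, -0.167]), ('TS', [0.4827, 0.3281, 0.0766])]
back [('T', [-2.8973, -0.1505, -0.1578]), ('S', [-0.5575, 0.1917, 0.0193]), ('TS', [0.5197, 0.3292, 0.0045])]
all [('T', [0.4209, 0.3185, 0.1616]), ('S', [0.4215, 0.319, 0.1559]), ('TS', [0.4214, 0.3188, 0.1569])]
all [('T', [0.4209, 0.3185, 0.1626]), ('S', [0.4214, 0.319, 0.1563]), ('TS', [0.4214, 0.3188, 0.1569])]
t 18.13 tcp [0.5738 0.0654 0.21  ] rot [ 2.6679e+00 -3.0000e-04  1.6009e+00] F [ 1.  -0.2 -3.3] open 0.0358
target [0.43468013 0.23371078 0.148     ]
tool in fence frame (mm) [ 109.  -275.2] h 132.0 rot err deg [-27.1   -1.85   7.76]
N 12 offset [15.1, -11.3, 2.3] rot [0.0394, 0.0027, -0.0113] |v| 19.0 deg 2.35
path [[0.564, 0.08, 0.203], [0.533, 0.124, 0.183], [0.499, 0.166, 0.167], [0.461, 0.207, 0.155]] [0.435, 0.234, 0.148]
```

View pics/plT.png

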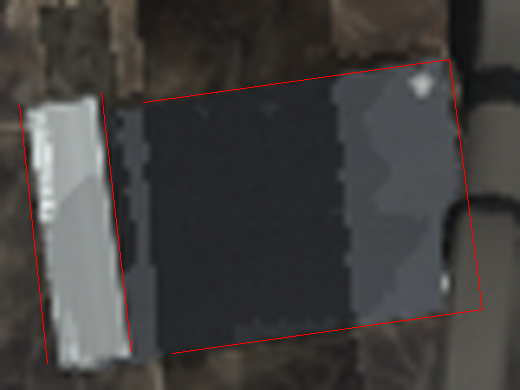

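View pics/plS.png

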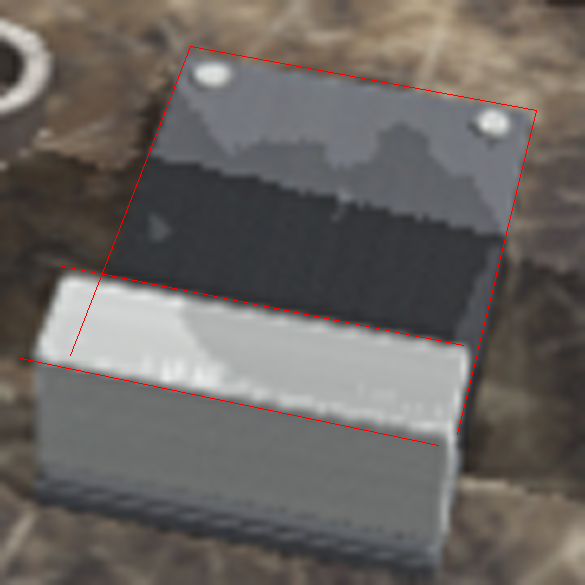

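```bash
cat > m2.py <<'E'
from h import *
T=read_camera("top");S=read_camera("side")
T["img"]=cv2.imread("pics/top0.png")[:,:,::-1].copy();S["img"]=cv2.imread("pics/side0.png")[:,:,::-1].copy()
seg=plsegs+[fsegs[0],((-X,-.018,.046),(-X,.008,.046)),((X,-.018,.046),(X,.008,.046))]
plw2=lambda p,Q: np.asarray(Q)*[1,1,1]@Rz(p[2]).T+[p[0],p[1],0.008]
for l,c in (("T",[T]),("S",[S]),("TS",[T,S])):
    for w in (4,2.5):
        p,e=fit(c,seg,plw2,(.420,.3205,.155),w=w);print(l,w,np.round(p,4),round(e,3))
    for n,cc,(x,y,ww,h_) in (("T",T,(180,210,80,60)),("S",S,(255,255,90,90))):
        im=cv2.resize(cc["img"][y:y+h_,x:x+ww,::-1],None,fx=6.5,fy=6.5,interpolation=2)
        draw(cc,im,seg,plw2,p,(0,0,255),6.5,x,y);cv2.imwrite(f"pics/q{n}_{l}.png",im)
for l,c in (("T",[T]),("S",[S]),("TS",[T,S])):
    p,e=fit(c,plsegs+fsplit,plw2,(.438,-.0444,-.118),w=3);print("split",l,np.round(p,4),round(e,3))
E
python3 m2.py
```

```text
T 4 [0.4191 0.32   0.1787] 0.313
T 2.5 [0.4191 0.32   0.1788] 0.313
S 4 [0.4183 0.3204 0.1788] 0.317
S 2.5 [0.4183 0.3204 0.1788] 0.317
TS 4 [0.4185 0.3202 0.179 ] 0.324
TS 2.5 [0.4185 0.3202 0.179 ] 0.324
split T [ 0.4389 -0.0443 -0.1205] 0.332
split S [ 0.4363 -0.0449 -0.1157] 0.283
split TS [ 0.4381 -0.0444 -0.1202] 0.316
```

```bash
python3 -c "
import cv2,numpy as np
a=cv2.imread('pics/qT_TS.png');b=cv2.imread('pics/qS_TS.png')
h=max(a.shape[0],b.shape[0]);a=cv2.copyMakeBorder(a,0,h-a.shape[0],0,0,0);o=np.hstack([a,b]);cv2.imwrite('pics/q.png',cv2.resize(o,(800,int(800*h/o.shape[1]))))"
```

```text
(no output)
```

View pics/q.png

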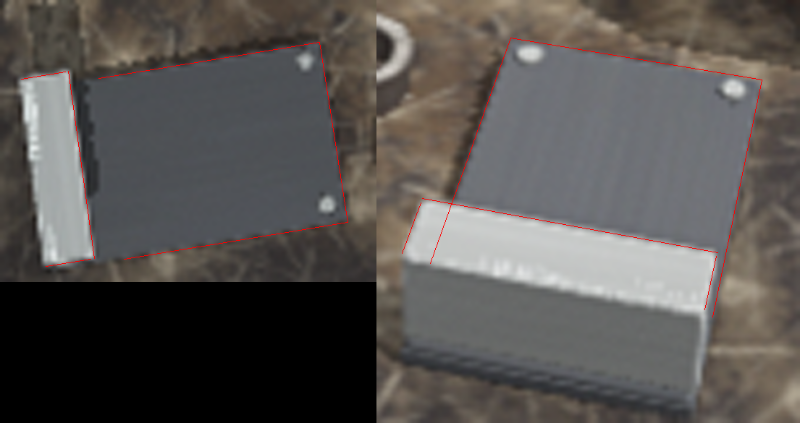

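Now consistent: plain fence at (0.4187, 0.3202), yaw 0.179 in both cameras; the overlay matches plate and lip edges.

```bash
sed -i 's/\[.4203,.3185\]/[.4187,.3202]/; s/else .168/else .179/' p1.py; python3 p1.py 12 .07 .028 plain
```

```text
t 18.23 tcp [0.5738 0.0654 0.2089] rot [ 2.6698e+00 -5.0000e-04  1.6008e+00] F [ 0.5 -0.2 -5.3] open 0.0357
target [0.43436802 0.23360604 0.148     ]
tool in fence frame (mm) [ 107.2 -278.3] h 130.9 rot err deg [-26.99  -1.99   8.38]
N 12 offset [15.2, -11.2, 2.3] rot [0.0392, 0.0029, -0.0122] |v| 19.0 deg 2.36
path [[0.564, 0.08, 0.202], [0.534, 0.124, 0.182], [0.499, 0.167, 0.166], [0.461, 0.208, 0.154]] [0.435, 0.234, 0.148]
```

>>> apply_moves --motion '[{"offset": [7, -5, -1], "rotation": [0.02, 0.0015, -0.006]}, {"offset": [15, -11, 1], "rotation": [0.039, 0.003, -0.012]}, {"offset": [17, -12.5, 2], "rotation": [0.044, 0.003, -0.0135]}, {"offset": [17, -12.5, 2], "rotation": [0.044, 0.003, -0.0135]}, {"offset": [17, -12.5, 2], "rotation": [0.044, 0.003, -0.0135]}, {"offset": [17, -12.5, 2], "rotation": [0.044, 0.003, -0.0135]}, {"offset": [17, -12.5, 2], "rotation": [0.044, 0.003, -0.0135]}, {"offset": [17, -12.5, 2], "rotation": [0.044, 0.003, -0.0135]}, {"offset": [17, -12.5, 2], "rotation": [0.044, 0.003, -0.0135]}, {"offset": [17, -12.5, 2], "rotation": [0.044, 0.003, -0.0135]}, {"offset": [12, -9, 1], "rotation": [0.03, 0.002, -0.01]}, {"offset": [5, -4, 0], "rotation": [0.01, 0, -0.004]}]'

```text
time: 19.23
tool_pos: [0.4298, 0.2357, 0.146]
tool_rot: [-3.116, 0.008, 1.747]
contact_force: [-0.5, 0.2, -3.7]
opening: 0.0361
```

>>> apply_moves --motion '[{"offset": [0, 0, 0], "rotation": [0, 0, 0]}, {"offset": [0, 0, 0], "rotation": [0, 0, 0]}]'

```text
time: 19.4
tool_pos: [0.4292, 0.2369, 0.1447]
tool_rot: [-3.114, 0.009, 1.749]
contact_force: [-0.6, 0.1, -4.2]
opening: 0.0356
```

```bash
python3 p1.py 3 .04 .028 plain
```

```text
t 19.4 tcp [0.4292 0.2369 0.1447] rot [-3.1141  0.009   1.7494] F [-0.6  0.1 -4.2] open 0.0356
target [0.43436802 0.23360604 0.118     ]
tool in fence frame (mm) [ -4.5 -83.8] h 66.7 rot err deg [ 1.58 -0.51  0.03]
N 3 offset [-1.3, 1.7, 8.9] rot [-0.0092, 0.003, -0.0002] |v| 9.2 deg 0.55
path [[0.431, 0.236, 0.136], [0.433, 0.235, 0.127], [0.434, 0.234, 0.118]] [0.434, 0.234, 0.118]
```

>>> apply_moves --motion '[{"offset": [-1.5, 2, 8], "rotation": [-0.0092, 0.003, 0]}, {"offset": [-1.5, 2, 12], "rotation": [-0.0092, 0.003, 0]}, {"offset": [-1, 1, 14], "rotation": [-0.0092, 0.003, 0]}, {"offset": [0, 0, 10], "rotation": [0, 0, 0]}, {"offset": [0, 0, 5], "rotation": [0, 0, 0]}, {"offset": [0, 0, 2], "rotation": [0, 0, 0]}, {"offset": [0, 0, 0], "rotation": [0, 0, 0]}]'

```text
time: 19.98
tool_pos: [0.44, 0.2303, 0.0926]
tool_rot: [3.13, 0.001, 1.744]
contact_force: [-0.4, 0.5, -4.5]
opening: 0.0357
```

```bash
python3 - <<'E'
from h import *
S=read_camera("side")
cv2.imwrite("pics/c_s.png",cv2.resize(S["img"][200:360,220:400,::-1],(675,600),interpolation=2))
E
python3 p1.py 3 .00 .026 plain
```

```text
t 20.03 tcp [0.4401 0.2304 0.0929] rot [3.1295e+00 1.1000e-03 1.7442e+00] F [-0.1  0.6 -3.8] open 0.0353
target [0.43401193 0.23557409 0.078     ]
tool in fence frame (mm) [  5.1 -92.2] h 14.9 rot err deg [-0.69 -0.07  0.32]
N 3 offset [2.1, -1.8, 4.9] rot [0.004, 0.0004, -0.0019] |v| 5.6 deg 0.25
path [[0.438, 0.232, 0.088], [0.436, 0.234, 0.083], [0.434, 0.236, 0.078]] [0.434, 0.236, 0.078]
```

View pics/c_s.png

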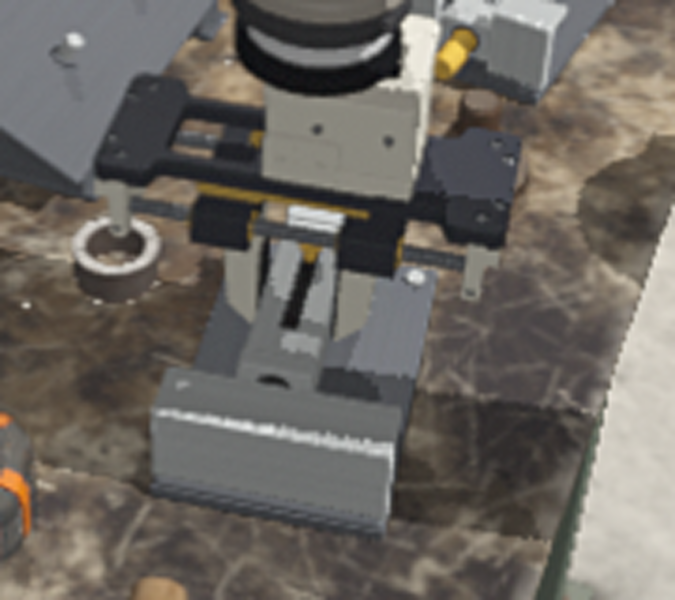

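>>> apply_moves --motion '[{"offset": [2, -2, 4], "rotation": [0.006, 0.001, -0.0025]}, {"offset": [1.5, -2, 4], "rotation": [0.006, 0, -0.0025]}, {"offset": [0, -0.5, 2], "rotation": [0, 0, 0]}, {"offset": [0, 0, 1], "rotation": [0, 0, 0]}, {"offset": [0, 0, 1], "rotation": [0, 0, 0]}]'

```text
time: 20.45
tool_pos: [0.436, 0.2337, 0.0817]
tool_rot: [3.138, -0.0, 1.75]
contact_force: [0.2, 0.8, -4.3]
opening: 0.0356
```

```bash
python3 p1.py 3 .00 .026 plain
```

```text
t 20.45 tcp [0.436  0.2337 0.0817] rot [ 3.1384e+00 -5.0000e-04  1.7496e+00] F [ 0.2  0.8 -4.3] open 0.0356
target [0.43401193 0.23557409 0.078     ]
tool in fence frame (mm) [  1.7 -88.2] h 3.7 rot err deg [-0.18  0.03  0.01]
N 3 offset [0.7, -0.6, 1.2] rot [0.0011, -0.0002, -0.0001] |v| 1.5 deg 0.06
path [[0.435, 0.234, 0.08], [0.435, 0.235, 0.079], [0.434, 0.235, 0.078]] [0.434, 0.235, 0.078]
```

>>> apply_moves --motion '[{"offset": [0, -0.5, 1.5], "rotation": [0.003, 0, 0]}, {"offset": [0, -0.5, 1.5], "rotation": [0, 0, 0]}]'

```text
time: 20.62
tool_pos: [0.4351, 0.2338, 0.0787]
tool_rot: [3.141, -0.001, 1.75]
contact_force: [-0.6, -0.6, -4.8]
opening: 0.0359
```

>>> apply_moves --motion '[{"offset": [0, 0, 0.7], "rotation": [0, 0, 0]}]'

```text
time: 20.7
tool_pos: [0.435, 0.2338, 0.0778]
tool_rot: [3.141, -0.001, 1.75]
contact_force: [-0.6, 0.1, -3.9]
opening: 0.0357
```

>>> apply_moves --motion '[{"offset": [0, 0, 0.7], "rotation": [0, 0, 0]}]'

```text
time: 20.78
tool_pos: [0.435, 0.2338, 0.077]
tool_rot: [3.141, -0.001, 1.75]
contact_force: [-0.4, -0.7, -3.7]
opening: 0.0356
```

>>> apply_moves --motion '[{"offset": [0, 0, 0.6], "rotation": [0, 0, 0]}]'

```text
time: 20.87
tool_pos: [0.4351, 0.2338, 0.0764]
tool_rot: [3.141, -0.001, 1.75]
contact_force: [-0.5, -0.2, -3.4]
opening: 0.0359
```

>>> apply_moves --motion '[{"offset": [0, 0, 0.5], "rotation": [0, 0, 0]}]'

```text
time: 20.95
tool_pos: [0.4351, 0.2338, 0.0762]
tool_rot: [3.141, -0.001, 1.75]
contact_force: [-2.6, -1.1, 8.1]
opening: 0.0358
```

>>> apply_moves --motion '[{"offset": [0, 0, 0.5], "rotation": [0, 0, 0]}]'

```text
time: 21.03
tool_pos: [0.435, 0.2338, 0.0762]
tool_rot: [3.141, -0.001, 1.75]
contact_force: [-2.3, -0.5, 5.3]
opening: 0.0354
```

>>> apply_moves --motion '[{"offset": [2, 0, -0.4], "rotation": [0, 0, 0]}, {"offset": [5, 0, 0], "rotation": [0, 0, 0]}, {"offset": [6, 0, 0], "rotation": [0, 0, 0]}, {"offset": [4, 0, 0], "rotation": [0, 0, 0]}, {"offset": [2, 0, 0], "rotation": [0, 0, 0]}, {"offset": [0, 0, 0], "rotation": [0, 0, 0]}]'

```text
time: 21.53
tool_pos: [0.4315, 0.2548, 0.0763]
tool_rot: [3.14, -0.001, 1.75]
contact_force: [-0.9, 0.4, -3.8]
opening: 0.0358
```

```bash
python3 p1.py 3 .00 .0 plain; python3 - <<'E'
from h import *
S=read_camera("side")
cv2.imwrite("pics/c2_s.png",cv2.resize(S["img"][200:360,220:400,::-1],(675,600),interpolation=2))
E
```

```text
t 21.53 tcp [0.4315 0.2548 0.0763] rot [ 3.1402e+00 -9.0000e-04  1.7499e+00] F [-0.9  0.4 -3.8] open 0.0358
target [0.42938274 0.26115867 0.078     ]
tool in fence frame (mm) [  0.9 -66.6] h -1.7 rot err deg [-0.08  0.05 -0.01]
N 3 offset [2.2, -0.3, -0.6] rot [0.0005, -0.0003, 0.0] |v| 2.3 deg 0.03
path [[0.431, 0.257, 0.077], [0.43, 0.259, 0.078], [0.429, 0.261, 0.078]] [0.429, 0.261, 0.078]
```

View pics/c2_s.png

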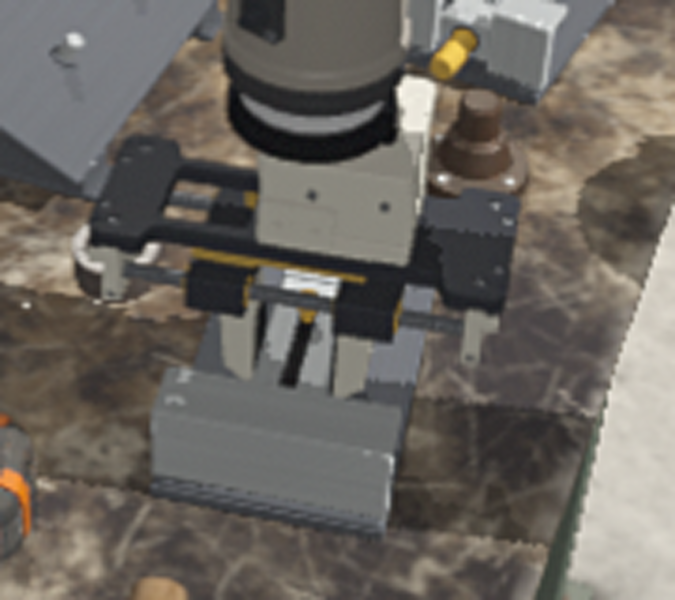

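>>> apply_moves --motion '[{"offset": [2, 0, 0], "rotation": [0, 0, 0]}, {"offset": [1.5, 0, 0], "rotation": [0, 0, 0]}]'

```text
time: 21.75
tool_pos: [0.4309, 0.2581, 0.0763]
tool_rot: [3.14, -0.0, 1.75]
contact_force: [1.1, -0.6, -1.9]
opening: 0.0356
```

>>> apply_moves --motion '[{"offset": [1.2, 0, 0], "rotation": [0, 0, 0]}]'

```text
time: 21.83
tool_pos: [0.4307, 0.2593, 0.0763]
tool_rot: [3.14, -0.0, 1.75]
contact_force: [0.7, -0.4, -4.6]
opening: 0.0355
```

>>> apply_moves --motion '[{"offset": [1, 0, 0], "rotation": [0, 0, 0]}]'

```text
time: 21.92
tool_pos: [0.4305, 0.2604, 0.0763]
tool_rot: [3.14, -0.0, 1.75]
contact_force: [-0.3, 0.4, -3.2]
opening: 0.0356
```

>>> apply_moves --motion '[{"offset": [1, 0, 0], "rotation": [0, 0, 0]}]'

```text
time: 22.0
tool_pos: [0.4303, 0.2611, 0.0763]
tool_rot: [3.141, 0.0, 1.75]
contact_force: [2.8, -9.8, -2.0]
opening: 0.0358
```

Contact at y = 0.261, as predicted. Release, straddle back, close and push.

>>> apply_moves --motion '[{"offset": [0, 0, 0.4], "rotation": [0, 0, 0]}, {"offset": [0, 0, 0], "rotation": [0, 0, 0]}, {"offset": [0, 0, 0], "rotation": [0, 0, 0]}, {"offset": [0, 0, 0], "rotation": [0, 0, 0]}, {"offset": [0, 0, 0], "rotation": [0, 0, 0]}]' --grip 0.47

```text
time: 22.42
tool_pos: [0.4316, 0.2617, 0.0772]
tool_rot: [3.137, -0.001, 1.75]
contact_force: [0.9, 0.1, -0.1]
opening: 0.0488
```

```bash
python3 p1.py 3 .00 .0 plain
```

```text
t 22.42 tcp [0.4316 0.2617 0.0772] rot [ 3.1368e+00 -9.0000e-04  1.7496e+00] F [ 0.9  0.1 -0.1] open 0.0488
target [0.42938274 0.26115867 0.078     ]
tool in fence frame (mm) [  2.3 -59.8] h -0.8 rot err deg [-0.28  0.05  0.01]
N 3 offset [-0.1, -0.8, -0.3] rot [0.0016, -0.0003, -0.0001] |v| 0.9 deg 0.09
path [[0.431, 0.261, 0.078], [0.43, 0.261, 0.078], [0.429, 0.261, 0.078]] [0.429, 0.261, 0.078]
```

>>> apply_moves --motion '[{"offset": [-4, -1.5, -1], "rotation": [0.004, 0, 0]}, {"offset": [-12, 0, -1], "rotation": [0, 0, 0]}, {"offset": [-20, 0, 0], "rotation": [0, 0, 0]}, {"offset": [-20, 0, 0], "rotation": [0, 0, 0]}, {"offset": [-15, 0, 0], "rotation": [0, 0, 0]}, {"offset": [-8, 0, 0], "rotation": [0, 0, 0]}, {"offset": [-3, 0, 0], "rotation": [0, 0, 0]}, {"offset": [0, 0, 0], "rotation": [0, 0, 0]}]' --grip 0.46

```text
time: 23.08
tool_pos: [0.4457, 0.1741, 0.0803]
tool_rot: [3.139, -0.001, 1.751]
contact_force: [0.3, -0.6, 0.0]
opening: 0.0496
```

```bash
python3 p1.py 3 .00 .0 plain; python3 - <<'E'
from h import *
S=read_camera("side")
cv2.imwrite("pics/c3_s.png",cv2.resize(S["img"][200:360,220:400,::-1],(675,600),interpolation=2))
E
```

```text
t 23.08 tcp [0.4457 0.1741 0.0803] rot [ 3.1394e+00 -1.1000e-03  1.7507e+00] F [ 0.3 -0.6  0. ] open 0.0496
target [0.42938274 0.26115867 0.078     ]
tool in fence frame (mm) [   0.5 -148.6] h 2.3 rot err deg [-0.13  0.06 -0.05]
N 3 offset [29.5, -0.2, 0.8] rot [0.0007, -0.0004, 0.0003] |v| 29.5 deg 0.05
path [[0.44, 0.203, 0.08], [0.435, 0.232, 0.079], [0.429, 0.261, 0.078]] [0.429, 0.261, 0.078]
```

View pics/c3_s.png

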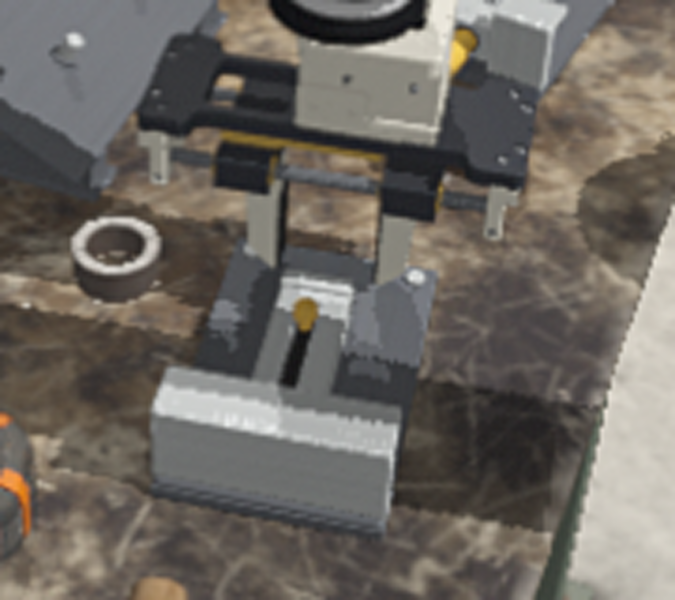

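>>> apply_moves --motion '[{"offset": [0, 0, 1], "rotation": [0, 0, 0]}, {"offset": [0, 0, 1], "rotation": [0, 0, 0]}, {"offset": [0, 0, 0], "rotation": [0, 0, 0]}, {"offset": [0, 0, 0], "rotation": [0, 0, 0]}, {"offset": [0, 0, 0], "rotation": [0, 0, 0]}, {"offset": [0, 0, 0], "rotation": [0, 0, 0]}, {"offset": [0, 0, 0], "rotation": [0, 0, 0]}, {"offset": [0, 0, 0], "rotation": [0, 0, 0]}, {"offset": [5, 0, 0], "rotation": [0, 0, 0]}, {"offset": [5, 0, 0], "rotation": [0, 0, 0]}, {"offset": [2, 0, 0], "rotation": [0, 0, 0]}, {"offset": [2, 0, 0], "rotation": [0, 0, 0]}]' --grip 1 --grip_force 30

```text
time: 24.13
tool_pos: [0.4423, 0.1914, 0.078]
tool_rot: [3.139, 0.0, 1.756]
contact_force: [3.6, -24.0, 1.8]
opening: 0.0005
```

>>> apply_moves --motion '[{"offset": [1.2, 0, 0], "rotation": [0, 0, 0]}]'

```text
time: 24.22
tool_pos: [0.4423, 0.1915, 0.078]
tool_rot: [3.14, 0.003, 1.757]
contact_force: [2.4, -15.7, 1.7]
opening: 0.0003
```

>>> apply_moves --motion '[{"offset": [1, 0, 0], "rotation": [0, 0, 0]}]'

```text
time: 24.3
tool_pos: [0.4424, 0.1915, 0.0781]
tool_rot: [3.14, 0.005, 1.758]
contact_force: [1.3, -9.4, 1.3]
opening: 0.0003
```

>>> apply_moves --motion '[{"offset": [1, 0, 0], "rotation": [0, 0, 0]}]'

```text
time: 24.38
tool_pos: [0.4424, 0.1916, 0.0781]
tool_rot: [3.14, 0.007, 1.759]
contact_force: [1.0, -7.4, 1.1]
opening: 0.0007
```

Firmly seated (24 N peak). Back off, lift and retreat.

>>> apply_moves --motion '[{"offset": [-3, 0, 0], "rotation": [0, 0, 0]}, {"offset": [-8, 0, -2], "rotation": [0, 0, 0]}, {"offset": [-8, 0, -15], "rotation": [0, 0, 0]}, {"offset": [0, 0, -30], "rotation": [0, 0, 0]}, {"offset": [0, 0, -35], "rotation": [0, 0, 0]}, {"offset": [-15, 0, -35], "rotation": [0, 0, 0]}, {"offset": [-30, 0, -30], "rotation": [0, 0, 0]}, {"offset": [-35, 0, -15], "rotation": [0, 0, 0]}, {"offset": [-25, 0, 0], "rotation": [0, 0, 0]}, {"offset": [-10, 0, 0], "rotation": [0, 0, 0]}, {"offset": [0, 0, 0], "rotation": [0, 0, 0]}, {"offset": [0, 0, 0], "rotation": [0, 0, 0]}]'

```text
time: 25.38
tool_pos: [0.4675, 0.0537, 0.25]
tool_rot: [3.139, 0.009, 1.762]
contact_force: [0.3, -0.3, -0.5]
opening: 0.0002
```

```bash
python3 - <<'E'
from h import *
S=read_camera("side");T=read_camera("top");st()
cv2.imwrite("pics/f_s.png",cv2.resize(S["img"][120:360,180:420,::-1],(600,600),interpolation=2))
cv2.imwrite("pics/f_t.png",cv2.resize(T["img"][140:290,170:430,::-1],(780,450),interpolation=2))
law2=lambda p,X: np.asarray(X)@Rz(p[2]).T+[p[0],p[1],.021]
seg=plsegs+[fsegs[0],((-X,-.018,.046),(-X,.008,.046)),((X,-.018,.046),(X,.008,.046))]
ls=[lsegs[0],((.018,-.06,h),(.018,.035,h)),((-.018,-.06,h),(-.018,.035,h))]
for q,cc in [("T",[T]),("S",[S]),("TS",[T,S])]:
    for nm,l0,f0,sg in (("split",(.433,-.1047,-.118),(.438,-.0444,-.118),plsegs+fsplit),("plain",(.4295,.261,.179),(.4187,.3202,.179),seg)):
        a=fit(cc,ls,law2,l0,w=2.5)[0];b=fit(cc,sg,plw,f0,w=2.5)[0]
        d=Rz(b[2]).T@np.r_[a[:2]-b[:2],0]
        print(q,nm,"latch",np.round(a,4),"fence",np.round(b,4),"rel mm",np.round(d[:2]*1e3,1),"dyaw deg",round(np.degrees(a[2]-b[2]),2))
for n_,c in (("S",S),("T",T)):
  for qn in ["spindle_cap","forged_arm","tape","latch_a_front"]:
    print(n_,qn,[(round(d["score"],2),np.round(d["location"],4).tolist()) for d in tip_of(qn,c)][:3])
E
```

```text
t 25.48 tcp [0.4673 0.0546 0.2496] rot [3.1397 0.0083 1.7633] F [ 0.6  0.1 -0.1] open 0.0005
T split latch [ 0.4338 -0.1043 -0.1036] fence [ 0.4389 -0.0443 -0.1207] rel mm [  2.2 -60.2] dyaw deg 0.99
T plain latch [0.4317 0.2611 0.1757] fence [0.419  0.3205 0.1772] rel mm [  2.  -60.7] dyaw deg -0.08
S split latch [ 0.432  -0.1046 -0.116 ] fence [ 0.4359 -0.0443 -0.1098] rel mm [  2.8 -60.4] dyaw deg -0.36
S plain latch [0.4294 0.2615 0.1911] fence [0.4183 0.3204 0.179 ] rel mm [  0.5 -59.9] dyaw deg 0.69
TS split latch [ 0.4331 -0.1044 -0.1107] fence [ 0.438  -0.0442 -0.1195] rel mm [  2.3 -60.3] dyaw deg 0.51
TS plain latch [0.4307 0.2613 0.1807] fence [0.4184 0.3203 0.1791] rel mm [  1.6 -60.3] dyaw deg 0.1
S spindle_cap [(0.87, [0.3988, 0.0582, -0.004])]
S forged_arm [(0.89, [0.5446, -0.2759, -0.0007])]
S tape [(0.6, [0.5508, 0.3892, 0.0002])]
S latch_a_front [(0.97, [0.4435, -0.0444, 0.0081])]
T spindle_cap [(0.48, [0.4058, 0.0575, 0.0023])]
T forged_arm [(0.65, [0.5425, -0.2756, -0.0003])]
T tape [(0.89, [0.554, 0.3905, 0.0011])]
T latch_a_front [(0.87, [0.4416, -0.0437, 0.0076])]
```

View pics/f_s.png

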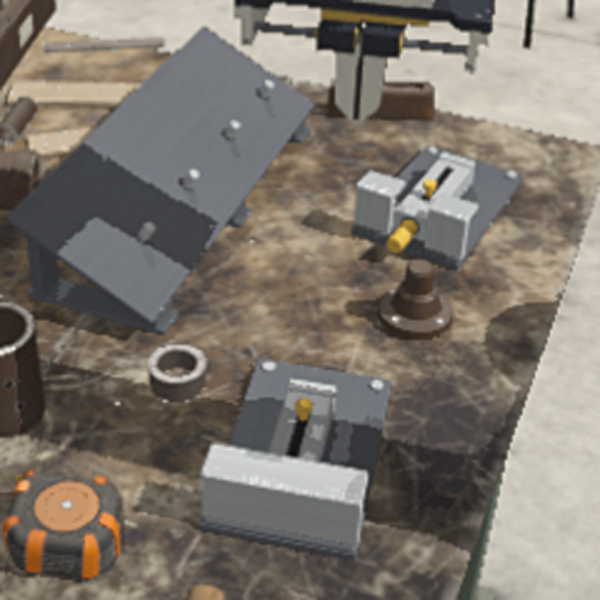

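View pics/f_t.png

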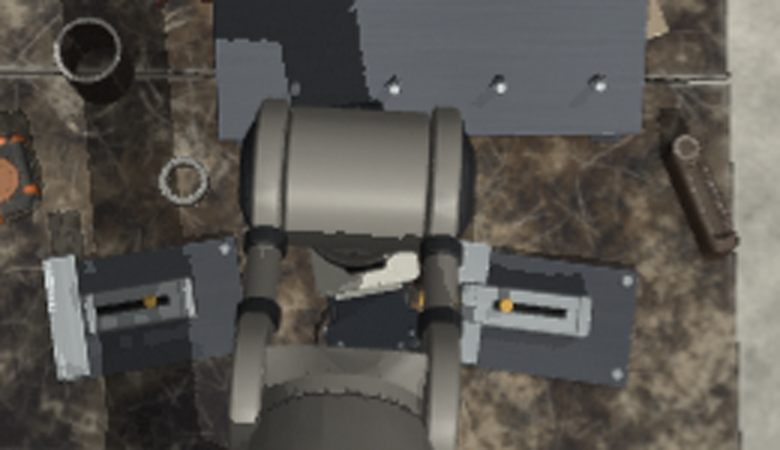

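```bash
python3 - <<'E'
from h import *
S=read_camera("side");T=read_camera("top")
b={"side":cv2.imread("pics/side0.png")[:,:,::-1],"top":cv2.imread("pics/top0.png")[:,:,::-1]}
flat=lambda p,Q: np.asarray(Q)@Rz(p[2]).T+[p[0],p[1],.021]
cfg=[("in0",b,law,(.6537,.0673,.0717,.028)),("in1",None,flat,(.4307,.2613,.1807)),("out0",b,law,(.6603,-.1243,.0715,.0314)),("out1",None,flat,(.4331,-.1044,-.1107))]
for nm,im,w,p in cfg:
    for n,c in (("side",S),("top",T)):
        I=(im[n] if im else c["img"]).astype(float)
        guess=w(p,[[0,-.024 if nm[:2]=="in" else .018,.023]]);u=proj(c,guess)[0]
        ys,xs=np.mgrid[int(u[1])-7:int(u[1])+8,int(u[0])-7:int(u[0])+8]
        q=I[ys,xs];yel=np.clip(q[...,0]-q[...,2]-0.3*q[...,0],0,None)
        m=yel>0.4*yel.max();cx,cy=(xs*yel*m).sum()/(yel*m).sum(),(ys*yel*m).sum()/(yel*m).sum()
        r=least_squares(lambda s:proj(c,w(p,[[s[1],s[0],.022]]))[0]-[cx,cy],[0,0.])
        print(nm,n,np.round([cx,cy],1),m.sum(),"stud y,x mm",np.round(r.x*1e3,1))
E
```

```text
in0 side [247.4 183.4] 25 stud y,x mm [-23.4  -0. ]
in0 top [291.4 162.9] 17 stud y,x mm [-21.3   0.5]
in1 side [301.1 282.9] 36 stud y,x mm [-20.4   0. ]
in1 top [219.6 240.1] 13 stud y,x mm [-21.8   1.3]
out0 side [273.4 154.2] 20 stud y,x mm [17.2 -1. ]
out0 top [347.  162.2] 16 stud y,x mm [19.1 -1. ]
out1 side [351.8 194.3] 22 stud y,x mm [19.6 -0.7]
out1 top [338.3 241.3] 14 stud y,x mm [18.7  2. ]
```

```bash
python3 -c "
from h import *
print(hand_in());st()"
```

```text
the job is handed in; nothing more can be done
None
the job is handed in; nothing more can be done
```

Both latches are on their plates and the job was handed in at about 25.6 s of the 58 s allowed, with the arm held clear of everything.

- **Pulled-out latch:** it went first, onto the split-fence plate, with its bolt sticking out through the gap.
- **Pushed-in latch:** it then went onto the plain-fence plate.
- **Seating:** I lowered each latch until it touched the plate and slid it in under the lip until it met the fence. I then let go and pushed it home from behind with closed fingers, at about 18 N on the first and 24 N on the second.

Last checks from both cameras:

| Check | Split plate | Plain plate |
|---|---|---|
| Block middle to fence (60.0 mm is flush) | 60.3 mm | 60.3 mm |
| Squareness to the fence, both cameras together | 0.5° | 0.1° |
| Off the plate's middle line | 2.3 mm | 1.6 mm |

- **Squareness:** each camera alone disagrees by up to about 1° (split +1.0° and −0.4°, plain −0.1° and +0.7°). I took that as edge-fitting noise.
- **Bolts:** the stud positions before and after agree within about 3 mm, which is roughly the measuring noise. Nothing touched the studs or bolts, so I saw no sign of a shift.
- **Loose parts:** the cap, arm and tape were found where they were, within the detectors' error of about 5 mm.

The plain plate's first pose fit was wrong: I had taken the fence's outer edge to be where it is not. I corrected it before placing that latch.

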